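Lock specimen pots into a transport carrier

TASK

Pack the specimen pots for transport: draw both locking pins out of the carrier's hold-down bar, park each one upright in the open notch beside its bore, and stand every pot upright in a bay of its own in the carrier. Once all that is done, slide the bar by its tab over the pots as far as it goes, and only then knock the two sprung latch pegs on the bar fully down with the mallet (the gripper must not touch the pegs). Finally stand the mallet back on its black mat, on its striking face as it stood at first, and leave the bottle, the computer mouse and the slide tray where they are.

Things in the scene. Friction and masses are not known exactly. Their poses are not given: they have to be found in the camera images.
- carrier: Fixed specimen carrier: aluminium base with a row of four bays along y and, at each end of the row, a grey rail along x (26 mm wide, middle at y = +122 or -122 mm, top 48 mm above the bench). Origin on the bench under the middle of the row; x points away from the robot, y to its left, z up.
- bay_row (a point): Middle of the row of four bays, at floor level, 6 mm above the bench; axes as the carrier's. The bays' centres lie at y = -84, -28, 28 and 84 mm from here; each is 48 mm square inside with walls 10 mm high. Any pot may go in any bay, one pot to a bay.
- bar (a joint): Steel hold-down bar across both rails, 30 mm wide, 10 mm thick (48 to 58 mm above the bench): travel in m, 0 = open (behind the bays, as at the start, its middle 70 mm in carrier x from the bay row), 0.070 = closed, over the pots, hard stop. It slides along the carrier's -x (towards the robot) against about 6 N and stays where left; the pins lock it at the start.
- bar_tab (a point): Middle of the upright black tab on the middle of the bar, by which it is moved: 14 mm thick along carrier x, 40 mm along y, 38 mm high (58 to 96 mm above the bench); this point is 77 mm above the bench.
- pin_left_grip (a point): The left locking pin, loose, upright, z up its axis. Point on the axis 20 mm above the collar's underside, half-way up the grip (14 mm thick, 32 mm high). Below the grip a collar 24 mm across, 4 mm thick; below that a shaft 10 mm thick, 36 mm long. At first the shaft is in a 12 mm bore through bar and rail, collar on the bar's top (58 mm above the bench); it pulls straight up.
- notch_left (a point): Parking notch on the left rail's outer side, 34 mm outwards of the pin's bore: a 14 mm slot between two steel tines (12 mm wide, 8 mm thick), open outwards (carrier +y), upwards and downwards. Point on the slot's middle line, on the level of the tines' tops, 58 mm above the bench. A parked pin hangs here upright, collar on the tines; axes as the carrier's.
- peg_left (a joint): Sprung left latch peg on the bar's left end: 0 = up, 0.012 = fully down, m. It takes about 10 N to drive and stays where it is knocked to.
- peg_left_top (a point): Middle of the top face of the left latch peg (round steel head 18 mm across), on the bar's ear 30 mm nearer the robot than the bar's middle line, over the rail. 78 mm above the bench when up, 66 mm when fully down; moves with the bar.
- pin_right_grip (a point): The right locking pin, loose, upright, z up its axis. Point on the axis 20 mm above the collar's underside, half-way up the grip (14 mm thick, 32 mm high). Below the grip a collar 24 mm across, 4 mm thick; below that a shaft 10 mm thick, 36 mm long. At first the shaft is in a 12 mm bore through bar and rail, collar on the bar's top (58 mm above the bench); it pulls straight up.
- notch_right (a point): Parking notch on the right rail's outer side, 34 mm outwards of the pin's bore: a 14 mm slot between two steel tines (12 mm wide, 8 mm thick), open outwards (carrier -y), upwards and downwards. Point on the slot's middle line, on the level of the tines' tops, 58 mm above the bench. A parked pin hangs here upright, collar on the tines; axes as the carrier's.
- peg_right (a joint): Sprung right latch peg on the bar's right end: 0 = up, 0.012 = fully down, m. It takes about 10 N to drive and stays where it is knocked to.
- peg_right_top (a point): Middle of the top face of the right latch peg (round steel head 18 mm across), on the bar's ear 30 mm nearer the robot than the bar's middle line, over the rail. 78 mm above the bench when up, 66 mm when fully down; moves with the bar.
- pot1_center (a point): Centre (18 mm above its underside) of a closed specimen pot, all white with a screw lid, 42 mm across and 36 mm high, standing on the bench, on the flat blue sheet, at the start; z up. Two to four pots are present, the others are absent.
- pot2_center (a point): Centre (18 mm above its underside) of a closed specimen pot, all white with a screw lid, 42 mm across and 36 mm high, standing on the bench, on the flat blue sheet, at the start; z up. Two to four pots are present, the others are absent.
- pot3_center (a point): Centre (18 mm above its underside) of a closed specimen pot, all white with a screw lid, 42 mm across and 36 mm high, standing on the bench, on the flat blue sheet, at the start; z up. Two to four pots are present, the others are absent.
- pot4_center (a point): Centre (18 mm above its underside) of a closed specimen pot, all white with a screw lid, 42 mm across and 36 mm high, standing on the bench, on the flat blue sheet, at the start; z up. Two to four pots are present, the others are absent.
- mallet_head (a point): Middle of the mallet's white nylon head, a block 60 mm long (x), 40 mm wide (y), 70 mm high (z); it stands on its striking face (-z), 35 mm below this point. A round wooden handle 21 mm thick leaves the head horizontally along -x, 145 mm long, its axis 3 mm above this point. Weight about 0.4 kg, centre of mass about 15 mm from this point towards the handle.
- mallet: The whole mallet; origin in the middle of its striking face, axes as those of its head.
- mallet_mat_top (a point): Middle of the top of the black rubber mat for the mallet: 220 mm along x, 100 mm along y, 3 mm thick, fixed on the bench; it lies on the left or on the right of the carrier.
- reagent: Bystander: glass bottle with a blue cap, 64 mm across, 130 mm high, standing; leave alone.
- mouse: Bystander: black computer mouse, about 100 by 60 mm; leave alone.
- slide_box: Bystander: open orange slide tray 90 by 140 mm, 35 mm high; leave alone.
There are look-alikes about, which are no part of the job. Of the things shaped like the part that bears mallet_mat_top, the black one is meant. Leave any pink look-alike of the part that bears pot1_center alone.

How it is judged:
By the outcome, as a careful person would: the job done as asked, in the order asked, and still so for the second after the job is handed in, with the robot touching nothing.
Of pot1, pot2, pot3, pot4 only 2 to 4 are there at a start; the rules pass over those that are not, and their reading is None.
At some moment in a run one of pot1, pot2, pot3, pot4 may be knocked a few centimetres aside while the robot is not near it.
It also fails if it takes over 210 s, if anything falls off the work surface, if the arm or the gripper's body presses on something with over 40 N, if the wrist force passes 120 N, or if a joint passes its speed limit or range.

ROBOT

A 6-joint arm with a two-finger parallel gripper is mounted at the origin on the work surface. World frame = base frame: x ahead of the robot, y to its left, z up, the work surface at z = 0. Lengths are in m, angles in degrees, forces in N, time in s.
With the tool pointing down it reaches from about 0.3 to 0.875 m from the base axis. Payload 6.4 kg.
Tool frame: the origin (TCP) lies at the very end of the fingers, on their centre line; the grasp point (between the pads) lies 19 mm behind it; z points along the fingers, x is the direction in which the jaws open and shut, and the axes are right-handed (so a half turn about z gives the same grasp; the last joint's range is limited). The gripper opens to 88 mm and grips with 3 to 60 N. Pads are 18 mm wide; open, the fingers measure 123 mm over their backs; the gripper's body (75 mm by 187 mm) begins 45 mm behind the grasp point.
Start: joints at [-80.804, 10.359, 92.074, -0, 77.567, -11.82], TCP at [0.206, -0.537, 0.239] pointing down, gripper open.
Joint ranges: [-171.53, 171.53], [-51.25, 118.39], [17.06, 147.69], [-65.23, 245.23], [0, 150.52], [-178.68, 178.68]. Speed limits (degrees/s): [147.25, 147.25, 172.46, 180, 180, 180].

INTERFACE

Orientations are given as [roll, pitch, yaw] about the fixed x, y, z axes, in that order (R = Rz(yaw) Ry(pitch) Rx(roll)).
In Python, from plant import state, get_image, manip gives the robot as it stands.
- The arm moves only by the tool send_rows, never from a script. Its argument "targets" is a list of rows, each an object of numbers: "dx", "dy", "dz": the shift along the tool's x, y, z in cm; "yaw": the turn about the tool's z in rad. A call has 1 to 5 rows; each row is the pose to reach, as a shift and turn from the pose measured when the call began, along the tool's axes at that moment; what a row does not reach only later rows make up. A row lasts 1/10 s, in which the tool goes at most 50 mm and 8.59 degrees, less where a joint would pass 70% of its speed; a pose out of reach is approached as far as the arm can. A call with a gripper value outside its range is refused whole. "jaw" is the opening, from 0 (shut) to 1 (fully open), set as the call begins (left out, the last holds). The fingers move at their own pace and stop on an object; "force" is the grip in N (left out, the last holds). Time passes only in rows, so rows that repeat a pose let the fingers close. It gives the time, the measured TCP pose, the force and the opening at its end, in the units of the state.
- state(): the state, without advancing time (a new reading comes with each control period).
- get_image(name): name is "side" or "top"; returns a dict with "pixels" (480x640x3 uint8, blue, green, red), "range_z" (480x640 float32, m along the optical axis (not along the pixel's ray), 0 where there is no reading), "camera_matrix" (3x3 intrinsics, pixels), "k1" (the pictures are not rectified: a ray, as slopes to the right and down, at radius r is drawn at 1 + k1 r^2 times it, then the intrinsics apply), "origin" and "rotation" of the camera in the world. Camera axes: x right, y down, z forward; pixel columns grow to the right and rows downward; lengths in m; the calibration is good to about 2 mm. A picture is of the moment at which its call begins.
- manip.hand_in(): hands the job in, once; it reports no verdict.
The state is a dict: "time_s": time; "qpos": joint angles; "qvel": joint speeds; "effort": joint torques, N m; "position": TCP position; "tool_rot": TCP orientation; "ft_force": force on the tool from outside, world axes, zero at the start; "ft_torque": the same for the moment, N m; "grip_width": finger opening in m.
Only numpy, scipy, OpenCV 4.12 (cv2) and the standard library are available. Lean on these libraries where they do the work, as an engineer would, in place of code of your own. Each camera call takes 0.05 s, during which the arm holds its last target. There are 200 camera calls.

## Working session

There is one attempt and no reset: what is moved stays moved. The work goes in short steps, Python scripts to look and compute and a tool call to move; the robot and the scene stay as the last step left them, time stands still between calls to the robot, and variables do not carry over. Pictures are saved under pics/ and viewed, about 12 in all and at most 16, crops included, and the job is handed in when it is done.

Besides the shell and the picture viewer there is one more tool, called after "Emit:" as a command line: name --argument value ..., lists and objects as JSON in quotes. send_rows: Moves the arm, as the interface text tells. Its arguments: {"type":"object","properties":{"targets":{"type":"array","items":{"type":"object","properties":{"dx":{"type":"number"},"dy":{"type":"number"},"dz":{"type":"number"},"yaw":{"type":"number"}}}},"jaw":{"type":"number"},"force":{"type":"number"}},"required":["targets"]}

```bash
ls; mkdir -p pics; cat > h.py <<'E'
import numpy as np, cv2
from plant import state, get_image, manip
def cloud(d):
    """world xyz for every pixel"""
    K=np.array(d["camera_matrix"]);z=d["range_z"];h,w=z.shape
    u,v=np.meshgrid(np.arange(w),np.arange(h))
    p=np.stack([u,v],-1).reshape(-1,1,2).astype(float)
    s=cv2.undistortPoints(p,K,np.array([d["k1"],0,0,0.])).reshape(h,w,2)
    c=np.dstack([s*z[...,None],z])
    P=c@np.array(d["rotation"]).T+np.array(d["origin"])
    P[z==0]=np.nan
    return P
def pix(d,X):
    R=np.array(d["rotation"]);c=(np.atleast_2d(X)-np.array(d["origin"]))@R
    s=c[:,:2]/c[:,2:];s=s*(1+d["k1"]*(s**2).sum(1,keepdims=True));K=np.array(d["camera_matrix"])
    return s@K[:2,:2].T+K[:2,2]
def look(n,name):
    d=get_image(n);np.savez("/tmp/"+name+".npz",**d);cv2.imwrite(f"pics/{name}.png",d["pixels"]);return d
def load(name): 
    d=np.load("/tmp/"+name+".npz");return {k:d[k] for k in d.files}
E
python3 - <<'E'
from h import *
for n in("top","side"):
    d=look(n,n+"0");print(n,d["origin"],d["rotation"],d["k1"],d["camera_matrix"])
s=state();print(s)
E
```

```text
pics
top [0.22279943 0.09261409 1.51838378] [-168.79575759   -0.68471345  -91.37212971] -0.025338321842834553 [[596.06223824   0.         320.49693054]
 [  0.         596.06223824 237.58779691]
 [  0.           0.           1.        ]]
side [ 0.26316624 -0.66633002  0.92023896] [-137.55318969    0.73207598  -16.47770076] -0.018313849060650124 [[467.37572697   0.         315.76142062]
 [  0.         467.37572697 249.13341868]
 [  0.           0.           1.        ]]
{'time_s': 0.1, 'qpos': array([-8.08042914e+01,  1.03953839e+01,  9.21261538e+01,  1.57768909e-03,
        7.75670909e+01, -1.18191116e+01]), 'qvel': array([ 0.06825043, -0.13194209, -0.04841409,  0.10816826, -0.04233138,
        0.02750956]), 'effort': array([ 4.27570649e-04, -4.34821701e+01, -3.42693400e+01,  7.05515337e-02,
        3.42318288e-02, -3.94519361e-05]), 'position': array([ 0.20615593, -0.53625906,  0.23792042]), 'tool_rot': array([-1.79980339e+02,  8.64341142e-02, -6.89855058e+01]), 'ft_force': array([-0.44918167,  0.56218889, -0.26572689]), 'ft_torque': array([-0.00768395,  0.0058747 ,  0.02980756]), 'grip_width': 0.08819919779977485}
```

Rotation is roll/pitch/yaw; I'll fix the helper for that and view.

```bash
sed -i 's/np.array(d\["rotation"\])/rot(d["rotation"])/' h.py; sed -i '2a from scipy.spatial.transform import Rotation\ndef rot(r): return Rotation.from_euler("xyz",r,degrees=True).as_matrix()' h.py
python3 - <<'E'
from h import *
for n in("top0","side0"):
    P=cloud(load(n)); print(n,[P[v,u].round(3) for u,v in((320,400),(200,300),(450,300),(320,240),(320,100),(100,420))])
E
```

```text
top0 [array([0.138, 0.081, 0.326]), array([ 0.368,  0.378, -0.002]), array([ 0.286, -0.077,  0.786]), array([0.515, 0.069, 0.007]), array([0.905, 0.059, 0.001]), array([0.079, 0.618, 0.002])]
side0 [array([ 0.379, -0.262, -0.001]), array([ 0.234, -0.425,  0.617]), array([ 0.753, -0.112,  0.001]), array([ 0.511,  0.173, -0.   ]), array([ 0.723,  0.875, -0.002]), array([ 0.153, -0.499,  0.606])]
```

View pics/top0.png

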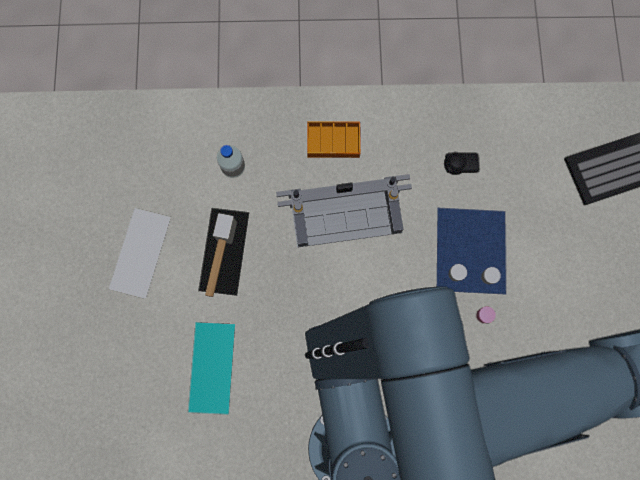

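View pics/side0.png

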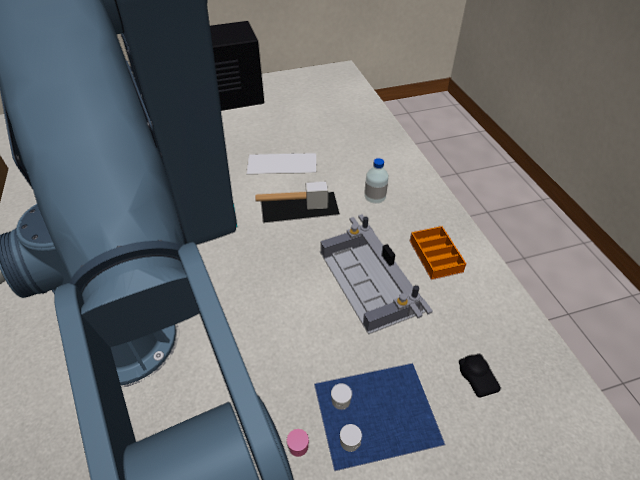

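The top view shows the carrier (345,215), two white pots (459,272) and (492,275), a pink look-alike (486,315), the mallet (224,228) on the black mat (224,252), and white (140,252) and teal (212,368) look-alike mats. The side view confirms that only two white pots are on the blue sheet. I choose the white pots and the black mat. Next is one close crop.

```bash
python3 - <<'E'
from h import *
t=load("top0");s=load("side0")
a=cv2.resize(t["pixels"][165:255,265:420],None,fx=5,fy=5,interpolation=cv2.INTER_CUBIC)
cv2.imwrite("pics/c1.png",a)
P=cloud(t);Q=cloud(s)
g=t["pixels"].astype(int);mn=g.min(2);
def seg(m,name):
    n,l,st,c=cv2.connectedComponentsWithStats(m.astype(np.uint8))
    for i in range(1,n):
        if st[i,4]>40:
            q=P[l==i];print(name,c[i].round(1),st[i,4],"med",np.nanmedian(q,0).round(4),"mid",((np.nanmin(q,0)+np.nanmax(q,0))/2).round(4),"span",(np.nanmax(q,0)-np.nanmin(q,0)).round(3))
X=P[...,0];Y=P[...,1];Z=P[...,2]
seg((abs(Z-.036)<.006)&(X>.3)&(X<.75)&(Y<-.1)&(Y>-.4),"pots")
seg((abs(Z-.073)<.006)&(X>.3)&(X<.75)&(Y>.2)&(Y<.45),"mallet head")
seg((abs(Z-.05)<.008)&(X>.3)&(X<.75)&(Y>.2)&(Y<.45),"mallet handle")
seg((abs(Z-.095)<.008)&(X>.3)&(X<.75)&(Y>-.15)&(Y<.25),"tab/pins")
m=(abs(Z-.073)<.006)&(X>.3)&(X<.75)&(Y>.2)&(Y<.45)
uv=np.argwhere(m)[:,::-1]
r=cv2.minAreaRect((P[m][:,:2]*1000).astype(np.float32));print("head rect",r)
m=(g.max(2)<45)&(X>.3)&(X<.75)&(Y>.2)&(Y<.45)&(Z<.02)
r=cv2.minAreaRect((P[m][:,:2]*1000).astype(np.float32));print("mat rect",r,np.nanmedian(Z[m]))
m=(abs(Z-.05)<.008)&(X>.3)&(X<.75)&(Y>.2)&(Y<.45)
r=cv2.minAreaRect((P[m][:,:2]*1000).astype(np.float32));print("handle rect",r)
m=(abs(Z-.048)<.004)&(X>.45)&(X<.75)&(Y>-.15)&(Y<.25)
seg(m,"rails")
E
```

```text
pots [457.5 160. ] 74 med [ 0.7158 -0.2959  0.0319] mid [ 0.7164 -0.2971  0.0338] span [0.039 0.028 0.008]
pots [458.4 271.9] 205 med [ 0.4203 -0.2776  0.0357] mid [ 0.4202 -0.2769  0.0359] span [0.041 0.04  0.012]
pots [491.7 274.9] 202 med [ 0.4106 -0.3611  0.036 ] mid [ 0.4106 -0.3617  0.036 ] span [0.041 0.043 0.012]
pots [487.  313.5] 181 med [ 0.3137 -0.3418  0.0362] mid [ 0.317  -0.3417  0.036 ] span [0.033 0.042 0.012]
mallet head [232.  166.4] 47 med [0.6944 0.2878 0.074 ] mid [0.702  0.2917 0.0729] span [0.029 0.058 0.011]
mallet head [222.8 225.8] 363 med [0.5436 0.3098 0.0729] mid [0.5445 0.3097 0.073 ] span [0.065 0.049 0.012]
mallet handle [234.4 168.9] 51 med [0.694  0.2816 0.0513] mid [0.7039 0.2914 0.0504] span [0.035 0.057 0.015]
mallet handle [215.4 266. ] 457 med [0.447  0.3317 0.0497] mid [0.4467 0.326  0.05  ] span [0.148 0.062 0.016]
tab/pins [344.5 185.9] 96 med [0.6332 0.0052 0.0952] mid [0.6353 0.0061 0.0946] span [0.02  0.038 0.015]
head rect ((621.9251708984375, 305.8500671386719), (57.867393493652344, 216.78028869628906), 81.74129486083984)
mat rect ((493.193115234375, 317.428955078125), (97.56671142578125, 216.68995666503906), 82.15306091308594) 0.0028644454473154557
handle rect ((554.0025024414062, 313.0115051269531), (54.260169982910156, 366.2001037597656), 82.0073013305664)
rails [395.5 215.2] 240 med [ 0.5681 -0.1238  0.0481] mid [ 0.5677 -0.1248  0.048 ] span [0.078 0.033 0.008]
rails [300.6 228.4] 236 med [0.5391 0.1173 0.0479] mid [0.5387 0.118  0.048 ] span [0.076 0.032 0.008]
```

View pics/c1.png

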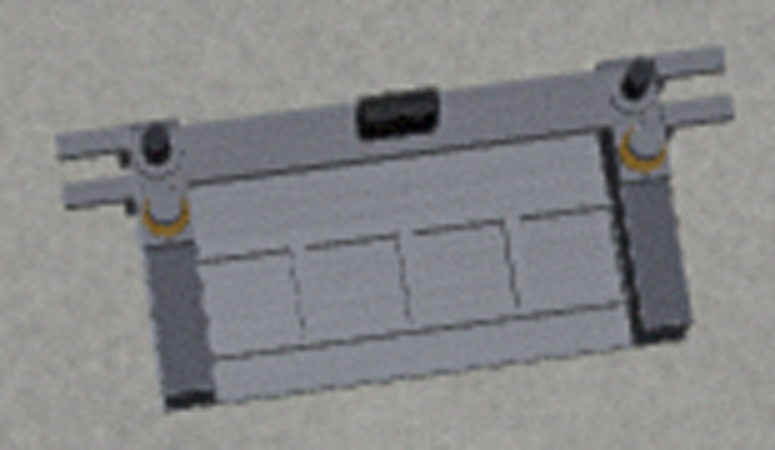

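```bash
cat >> h.py <<'E'
def carrier(P,yaw0=6.85,c0=(.565,0.0)):
    """bar-middle-line and rails fit -> bar line x (carrier), y, yaw"""
    yaw=np.radians(yaw0);c=np.array(c0)
    for _ in range(6):
        A=np.array([[np.cos(yaw),-np.sin(yaw)],[np.sin(yaw),np.cos(yaw)]])
        q=(P[...,:2]-c)@A;z=P[...,2]
        m=(abs(z-.058)<.003)&(abs(q[...,1])<105)&(abs(q[...,0])<.12)&(abs(q[...,1])<.105)&(abs(q[...,1])>.026)
        b=q[m];e=[]
        for y0 in np.arange(-.105,.105,.01):
            k=b[(b[:,1]>=y0)&(b[:,1]<y0+.01)]
            if len(k)>5:e.append((y0+.005,(k[:,0].min()+k[:,0].max())/2,np.ptp(k[:,0])))
        e=np.array(e);f=np.polyfit(e[:,1-1],e[:,1],1)
        r=(abs(z-.048)<.003)&(abs(abs(q[...,1])-.122)<.022)&(abs(q[...,0])<.05)
        L=q[r&(q[...,1]>0)][:,1];R=q[r&(q[...,1]<0)][:,1]
        ly=np.percentile(L,[2,98]).mean();ry=np.percentile(R,[2,98]).mean()
        yaw-=f[0]*.8
    return dict(c0=c,yaw=np.degrees(yaw),barx=f[1],w=np.median(e[:,2]),ly=ly,ry=ry)
E
python3 - <<'E'
from h import *
for n in("top0","side0"):
    d=load(n);P=cloud(d)
    r=carrier(P);print(n,r)
    yaw=np.radians(r["yaw"]);A=np.array([[np.cos(yaw),-np.sin(yaw)],[np.sin(yaw),np.cos(yaw)]])
    o=r["c0"]+A@np.array([r["barx"]-.07,(r["ly"]+r["ry"])/2]);print("origin",o.round(4))
    q=(P[...,:2]-o)@A;z=P[...,2]
    for nm,lo,hi,xy in(("tab",.092,.1,(.07,0)),("pinL",.085,.098,(.07,.122)),("pinR",.085,.098,(.07,-.122)),("pegL",.074,.081,(.04,.122)),("pegR",.074,.081,(.04,-.122)),("tineL",.055,.061,(.07,.156)),("tineR",.055,.061,(.07,-.156))):
        m=(z>lo)&(z<hi)&(abs(q[...,0]-xy[0])<.025)&(abs(q[...,1]-xy[1])<(.03 if nm=="tab" else .015));k=q[m]
        if len(k):print(nm,len(k),"mid",((k.min(0)+k.max(0))/2).round(4),"med",np.median(k,0).round(4),"span",np.ptp(k,0).round(3),"z",np.median(z[m]).round(4))
    # mallet, pots
    Z=z;X=P[...,0];Y=P[...,1]
    for nm,cx,cy,zz,rr in(("pot",.420,-.277,.036,.035),("pot",.411,-.362,.036,.035),("head",.5445,.3097,.073,.05)):
        m=(abs(Z-zz)<.003)&(np.hypot(X-cx,Y-cy)<rr);k=(P[m][:,:2]*1000).astype(np.float32)
        print(nm,np.round(cv2.minEnclosingCircle(k),1) if 0 else (cv2.minEnclosingCircle(k),cv2.minAreaRect(k)),np.median(Z[m]).round(4))
    m=(abs(Z-.048)<.009)&(X<.50)&(X>.35)&(abs(Y-.325)<.05);k=P[m][:,:2]
    f=np.polyfit(k[:,0],k[:,1],1);print("handle ang",np.degrees(np.arctan(f[0])),"y at .45",np.polyval(f,.45),"x min",k[:,0].min())
E
```

```text
top0 {'c0': array([0.565, 0.   ]), 'yaw': np.float64(6.747661727210331), 'barx': np.float64(0.06915675205933386), 'w': np.float64(0.029788296319300835), 'ly': np.float64(0.11995315780861693), 'ry': np.float64(-0.12354212549283639)}
origin [ 0.5644 -0.0019]
tab 71 mid [ 0.0705 -0.0002] med [ 0.0696 -0.0006] span [0.014 0.04 ] z 0.0956
pinL 28 mid [0.0707 0.1222] med [0.0715 0.1224] span [0.015 0.013] z 0.0929
pinR 29 mid [ 0.0703 -0.1215] med [ 0.0705 -0.1211] span [0.013 0.013] z 0.0929
pegL 27 mid [0.0492 0.1218] med [0.0412 0.1215] span [0.031 0.018] z 0.0775
pegR 32 mid [ 0.0479 -0.1217] med [ 0.0394 -0.1215] span [0.034 0.016] z 0.0777
tineL 70 mid [0.0706 0.1556] med [0.0633 0.158 ] span [0.039 0.029] z 0.058
tineR 70 mid [ 0.0701 -0.1563] med [ 0.0769 -0.1571] span [0.039 0.029] z 0.0574
pot (((420.84637451171875, -277.2936706542969), 21.305662155151367), ((420.098876953125, -277.6491394042969), (37.904842376708984, 40.99086380004883), 86.93060302734375)) 0.0358
pot (((410.70733642578125, -362.3674621582031), 21.259090423583984), ((411.79998779296875, -361.8287658691406), (39.4
[... 1036 characters left out ...]
0574
tineR 128 mid [ 0.0704 -0.1562] med [ 0.0698 -0.1558] span [0.04 0.03] z 0.0574
pot (((419.1914978027344, -276.2945251464844), 21.1132869720459), ((419.64520263671875, -276.57708740234375), (40.75563430786133, 40.538108825683594), 32.92704391479492)) 0.0369
pot (((409.7923583984375, -360.43499755859375), 21.046642303466797), ((410.0988464355469, -360.6748962402344), (41.28227233886719, 39.75815963745117), 72.12861633300781)) 0.0366
head (((541.1976318359375, 305.5686950683594), 33.835697174072266), ((541.1969604492188, 308.0645446777344), (42.26309585571289, 58.60680389404297), 77.43072509765625)) 0.0724
handle ang -12.492594903465166 y at .45 0.32536684592396176 x min 0.369501657524312
```

```bash
cat >> h.py <<'E'
O=np.array([.563,-.0023]);YAW=6.8
_c,_s=np.cos(np.radians(YAW)),np.sin(np.radians(YAW))
def W(x,y): return O+np.array([[_c,-_s],[_s,_c]])@np.array([x,y])
def go(x,y,z,yaw,s=None):
    """print delta (cm, rad) from the current pose to a world pose, tool down, jaw axis at yaw (mod 180)"""
    s=s or state();R=rot(s["tool_rot"]);d=R.T@(np.array([x,y,z])-s["position"])*100
    cur=np.degrees(np.arctan2(R[1,0],R[0,0]));t=(yaw-cur+90)%180-90
    print("to",np.round([x,y,z,yaw],4),"dx dy dz",d.round(2),"yaw",np.radians(-t).round(3),"| rot",s["tool_rot"].round(1),"j6",s["qpos"][5].round(0),"t",s["time_s"])
E
python3 - <<'E'
from h import *
print(W(.07,.122),W(.07,-.122))
go(*W(.07,-.122),.16,96.8)
E
```

```text
[0.6180623  0.12713007] [ 0.64695287 -0.11515351]
to [ 0.647  -0.1152  0.16   96.8   ] dx dy dz [-23.49 -56.25   7.85] yaw 0.248 | rot [-1.8e+02  1.0e-01 -6.9e+01] j6 -12.0 t 0.1
```

Emit:
send_rows --targets '[{"dx": -23.5, "dy": -56.25, "dz": 7.85, "yaw": 0.25}, {"dx": -23.5, "dy": -56.25, "dz": 7.85, "yaw": 0.25}, {"dx": -23.5, "dy": -56.25, "dz": 7.85, "yaw": 0.25}, {"dx": -23.5, "dy": -56.25, "dz": 7.85, "yaw": 0.25}, {"dx": -23.5, "dy": -56.25, "dz": 7.85, "yaw": 0.25}]' --jaw 0.6 --force 25

```text
time_s: 0.6
position: [0.3855, -0.3645, 0.2064]
tool_rot: [180.0, 0.1, -83.3]
ft_force: [0.6, 0.2, -0.3]
grip_width: 0.0535
```

```bash
python3 -c "
from h import *
go(*W(.07,-.122),.16,96.8)"
```

```text
to [ 0.647  -0.1152  0.16   96.8   ] dx dy dz [-21.72 -28.87   4.67] yaw -0.002 | rot [ 1.80e+02  1.00e-01 -8.33e+01] j6 27.0 t 0.6
```

Emit:
send_rows --targets '[{"dx": -21.7, "dy": -28.9, "dz": 4.7}, {"dx": -21.7, "dy": -28.9, "dz": 4.7}, {"dx": -21.7, "dy": -28.9, "dz": 4.7}, {"dx": -21.7, "dy": -28.9, "dz": 4.7}, {"dx": -21.7, "dy": -28.9, "dz": 4.7}]'

```text
invalid input
```

```bash
python3 -c "
from h import *
go(*W(.07,-.122),.15,96.8)"
```

```text
to [ 0.647  -0.1152  0.15   96.8   ] dx dy dz [-21.72 -28.87   5.67] yaw -0.002 | rot [ 1.80e+02  1.00e-01 -8.33e+01] j6 27.0 t 0.6
```

Emit:
send_rows --targets '[{"dx": -21.7, "dy": -28.9, "dz": 5.7, "yaw": 0}, {"dx": -21.7, "dy": -28.9, "dz": 5.7, "yaw": 0}, {"dx": -21.7, "dy": -28.9, "dz": 5.7, "yaw": 0}, {"dx": -21.7, "dy": -28.9, "dz": 5.7, "yaw": 0}, {"dx": -21.7, "dy": -28.9, "dz": 5.7, "yaw": 0}]'

```text
time_s: 1.1
position: [0.5641, -0.1938, 0.1674]
tool_rot: [180.0, 0.1, -83.3]
ft_force: [1.0, -0.8, 0.2]
grip_width: 0.0529
```

```bash
python3 -c "
from h import *
go(*W(.07,-.122),.15,96.8)"
```

```text
to [ 0.647  -0.1152  0.15   96.8   ] dx dy dz [-6.85 -9.14  1.75] yaw -0.002 | rot [ 1.80e+02  1.00e-01 -8.33e+01] j6 53.0 t 1.1
```

Emit:
send_rows --targets '[{"dx": -6.85, "dy": -9.15, "dz": 1.75, "yaw": 0}, {"dx": -6.85, "dy": -9.15, "dz": 1.75, "yaw": 0}, {"dx": -6.85, "dy": -9.15, "dz": 1.75, "yaw": 0}, {"dx": -6.85, "dy": -9.15, "dz": 1.75, "yaw": 0}, {"dx": -6.85, "dy": -9.15, "dz": 1.75, "yaw": 0}]'

```text
time_s: 1.6
position: [0.6463, -0.1156, 0.1495]
tool_rot: [179.9, 0.1, -83.3]
ft_force: [0.3, -0.4, 0.1]
grip_width: 0.053
```

```bash
python3 -c "
from h import *
go(*W(.07,-.122),.066,96.8)
d=look('side','s1');u=pix(d,[[*W(.07,-.122),.094]])[0].astype(int);print(u)
a=d['pixels'][u[1]-90:u[1]+60,u[0]-100:u[0]+100];cv2.imwrite('pics/s1c.png',cv2.resize(a,None,fx=4,fy=4,interpolation=2))"
```

```text
to [ 6.470e-01 -1.152e-01  6.600e-02  9.680e+01] dx dy dz [-0.02 -0.09  8.35] yaw -0.002 | rot [ 1.799e+02  1.000e-01 -8.330e+01] j6 63.0 t 1.6
[415 287]
```

View pics/s1c.png

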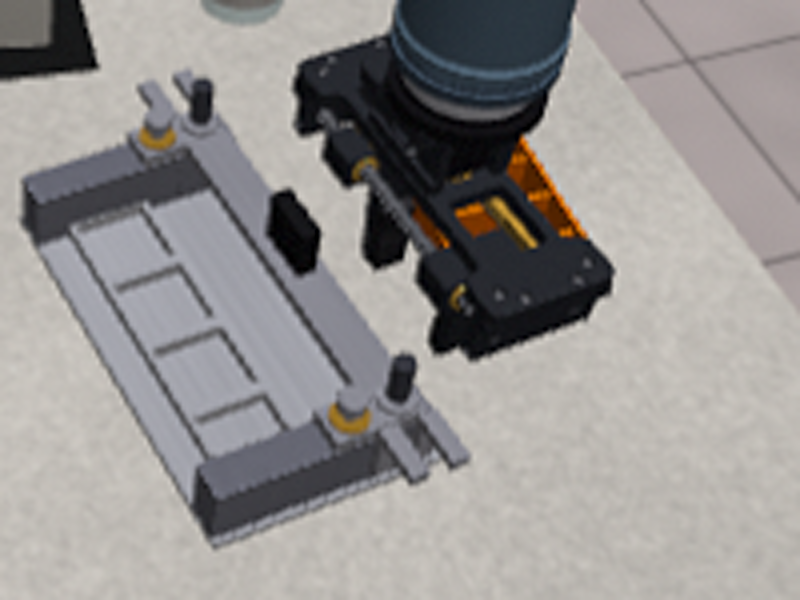

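The crop shows the open fingers at (385,240) and (445,330), above and beyond the right pin at (402,375), with the tines beside it and the pegs nearer the robot. I'll descend over the pin.

Emit:
send_rows --targets '[{"dx": 0, "dy": -0.1, "dz": 4.0, "yaw": 0}, {"dx": 0, "dy": -0.1, "dz": 7.0, "yaw": 0}, {"dx": 0, "dy": -0.1, "dz": 8.35, "yaw": 0}, {"dx": 0, "dy": -0.1, "dz": 8.35, "yaw": 0}, {"dx": 0, "dy": -0.1, "dz": 8.35, "yaw": 0}]'

```text
time_s: 2.15
position: [0.6474, -0.1172, 0.0677]
tool_rot: [180.0, 0.1, -83.4]
ft_force: [0.4, -0.4, -1.1]
grip_width: 0.0529
```

Emit:
send_rows --targets '[{"dx": 0, "dy": 0, "dz": 0, "yaw": 0}, {"dx": 0, "dy": 0, "dz": 0, "yaw": 0}, {"dx": 0, "dy": 0, "dz": 0, "yaw": 0}, {"dx": 0, "dy": 0, "dz": 0, "yaw": 0}, {"dx": 0, "dy": 0, "dz": 0, "yaw": 0}]' --jaw 0 --force 25

```text
time_s: 2.65
position: [0.6475, -0.1165, 0.0682]
tool_rot: [-180.0, 0.1, -83.4]
ft_force: [-2.0, 10.3, 8.5]
grip_width: 0.0148
```

```bash
python3 -c "
from h import *
s=state();print(s['position'],s['ft_force'],s['grip_width'],s['tool_rot'])"
```

```text
[ 0.64751311 -0.11650528  0.06817583] [-2.04074368 10.30926185  8.52045446] 0.01476081949800834 [-1.79993730e+02  1.27867834e-01 -8.34486756e+01]
```

Emit:
send_rows --targets '[{"dx": -0.1, "dy": 0, "dz": 0, "yaw": 0}, {"dx": -0.1, "dy": 0, "dz": -1.5, "yaw": 0}, {"dx": -0.1, "dy": 0, "dz": -3.0, "yaw": 0}, {"dx": -0.1, "dy": 0, "dz": -4.7, "yaw": 0}, {"dx": -0.1, "dy": 0, "dz": -4.7, "yaw": 0}]'

```text
time_s: 3.15
position: [0.6496, -0.1166, 0.1196]
tool_rot: [-179.7, -0.0, -83.4]
ft_force: [0.5, -1.1, 0.2]
grip_width: 0.0129
```

```bash
python3 -c "
from h import *
s=state();print(s['position'],s['ft_force'],s['grip_width'],s['tool_rot'])
d=look('side','s2');u=pix(d,[[*W(.07,-.122),.094]])[0].astype(int);print(u)
a=d['pixels'][u[1]-70:u[1]+50,u[0]-80:u[0]+80];cv2.imwrite('pics/s2c.png',cv2.resize(a,None,fx=5,fy=5,interpolation=2))"
```

```text
[ 0.64963696 -0.11655661  0.11961639] [ 0.53655219 -1.0634981   0.1990323 ] 0.012897490059334861 [-1.79669672e+02 -4.90701541e-02 -8.34464178e+01]
[415 287]
```

View pics/s2c.png

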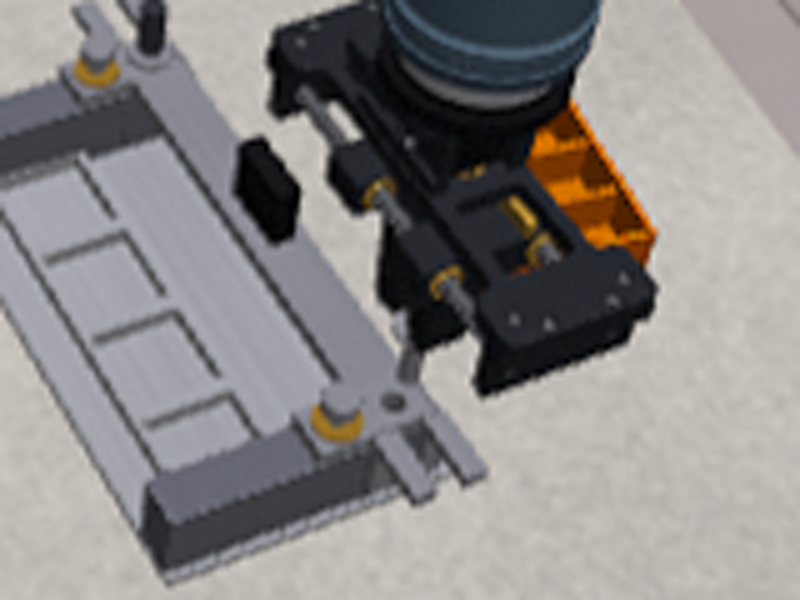

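The bore (393,402) is empty and the shaft hangs at (408,360), apparently leaning a little. I'll measure the lean.

```bash
python3 -c "
from h import *
s=state();p=s['position']
for n in('side','top'):
  d=load('s2') if n=='side' else look('top','t2')
  P=cloud(d);q=np.dstack([(P[...,:2]-O)@np.array([[_c,-_s],[_s,_c]]) if 0 else (P[...,:2]-O)@np.array([[_c,-_s],[_s,_c]]),P[...,2]]) 
  m=(q[...,2]>.064)&(q[...,2]<.118)&(abs(q[...,0]-.072)<.025)&(abs(q[...,1]+.122)<.02)
  k=q[m];print(n,len(k),'tcp',(p[:2]-O)@np.array([[_c,-_s],[_s,_c]]))
  for z0 in np.arange(.064,.118,.006):
    j=k[(k[:,2]>=z0)&(k[:,2]<z0+.006)]
    if len(j)>1:print(z0.round(3),len(j),np.median(j,0).round(4),np.ptp(j,0).round(4))
"
```

```text
Traceback (most recent call last):
NameError: name '_c' is not defined
```

```bash
cat >> h.py <<'E'
A=np.array([[_c,-_s],[_s,_c]])
def car(P): return np.concatenate([(P[...,:2]-O)@A,P[...,2:]],-1)
def slices(n,cx,cy,lo,hi,dx=.025,dy=.02,st=.006):
    q=car(cloud(n));k=q[(q[...,2]>lo)&(q[...,2]<hi)&(abs(q[...,0]-cx)<dx)&(abs(q[...,1]-cy)<dy)]
    for z0 in np.arange(lo,hi,st):
        j=k[(k[:,2]>=z0)&(k[:,2]<z0+st)]
        if len(j)>1:print(z0.round(3),len(j),np.median(j,0).round(4),np.ptp(j,0).round(4))
E
python3 -c "
from h import *
print(car(state()['position']))
slices(load('s2'),.072,-.122,.064,.118)
print('ref left pin');slices(load('s2'),.07,.122,.060,.098)
"
```

```text
[ 0.07168576 -0.12333369  0.11791804]
0.076 10 [ 0.07   -0.1253  0.0782] [0.027  0.0108 0.0054]
0.082 6 [ 0.0705 -0.1261  0.0853] [0.0073 0.0036 0.0055]
0.088 8 [ 0.0687 -0.1258  0.0909] [0.0089 0.0062 0.004 ]
0.094 8 [ 0.0701 -0.1257  0.0963] [0.0069 0.0063 0.0052]
0.106 8 [ 0.0645 -0.1215  0.1105] [0.0132 0.0202 0.0049]
0.112 13 [ 0.0639 -0.1224  0.1135] [0.0069 0.0122 0.0037]
ref left pin
0.06 34 [0.0649 0.1176 0.0615] [0.0355 0.0286 0.0059]
0.066 9 [0.0663 0.1179 0.0692] [0.0115 0.0115 0.0043]
0.072 11 [0.0665 0.1178 0.0735] [0.0279 0.0126 0.0054]
0.078 8 [0.0682 0.1185 0.0796] [0.0289 0.0042 0.0039]
0.084 12 [0.0676 0.1185 0.0852] [0.0113 0.0173 0.0059]
0.09 18 [0.0694 0.1204 0.0937] [0.0133 0.014  0.0038]
```

```bash
python3 -c "
from h import *
go(*W(.0704,-.156),.118,96.6)"
```

```text
to [ 0.6514 -0.1489  0.118  96.6   ] dx dy dz [ 3.27  0.11 -0.01] yaw -0.001 | rot [-179.8    0.   -83.5] j6 63.0 t 3.2
```

Emit:
send_rows --targets '[{"dx": 2.0, "dy": 0.1, "dz": 0, "yaw": 0}, {"dx": 3.27, "dy": 0.1, "dz": 0, "yaw": 0}, {"dx": 3.27, "dy": 0.1, "dz": 0, "yaw": 0}, {"dx": 3.27, "dy": 0.1, "dz": 0, "yaw": 0}, {"dx": 3.27, "dy": 0.1, "dz": 0, "yaw": 0}]'

```text
time_s: 3.7
position: [0.6511, -0.1488, 0.1173]
tool_rot: [-179.8, 0.1, -83.5]
ft_force: [-0.2, 0.1, -0.5]
grip_width: 0.0129
```

```bash
python3 -c "
from h import *
d=look('side','s3');print(car(state()['position']));slices(d,.072,-.156,.05,.118)
d=look('side','s3');print(car(state()['position']));
go(*W(.0704,-.156),.068,96.6)
u=pix(d,[[*W(.07,-.156),.07]])[0].astype(int)
a=d['pixels'][u[1]-40:u[1]+35,u[0]-50:u[0]+50];cv2.imwrite('pics/s3c.png',cv2.resize(a,None,fx=7,fy=7,interpolation=2))"
```

```text
[ 0.07027241 -0.15566989  0.11739894]
0.05 58 [ 0.0758 -0.1613  0.0537] [0.0409 0.0364 0.0058]
0.056 114 [ 0.06   -0.1559  0.0579] [0.0389 0.0358 0.0059]
0.074 10 [ 0.0682 -0.1579  0.0766] [0.008  0.0052 0.0056]
0.08 5 [ 0.0667 -0.1576  0.0833] [0.0059 0.0073 0.0029]
0.086 9 [ 0.0674 -0.1583  0.0878] [0.0089 0.0077 0.0055]
0.092 5 [ 0.0672 -0.1587  0.0948] [0.0065 0.0058 0.0043]
0.104 6 [ 0.0612 -0.1566  0.1084] [0.0091 0.0144 0.0031]
0.11 14 [ 0.0616 -0.1541  0.1117] [0.0109 0.0207 0.0057]
0.116 4 [ 0.0602 -0.1509  0.1173] [0.0034 0.0183 0.0017]
[ 0.07042162 -0.15553001  0.11756478]
to [ 6.514e-01 -1.489e-01  6.800e-02  9.660e+01] dx dy dz [0.05 0.02 4.96] yaw -0.001 | rot [-179.8    0.   -83.4] j6 60.0 t 3.8
```

View pics/s3c.png

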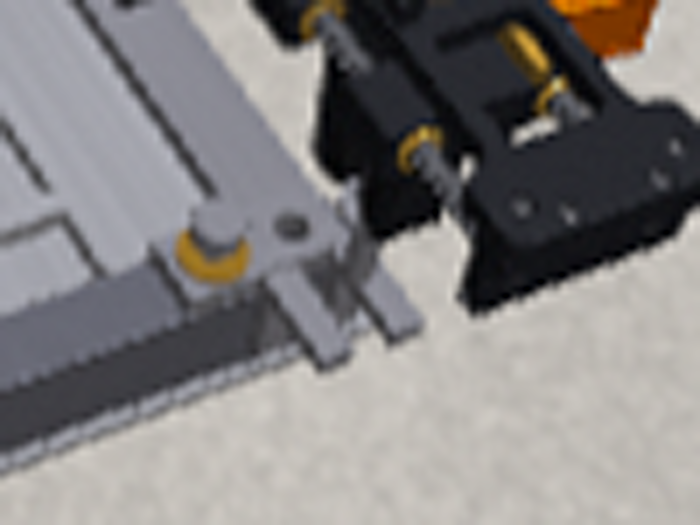

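```bash
python3 -c "
from h import *
for n in('s3','side0','top0'):
  q=car(cloud(load(n)));k=q[(abs(q[...,2]-.058)<.003)&(q[...,1]<-.145)&(q[...,1]>-.18)&(abs(q[...,0]-.07)<.03)]
  a=k[k[:,0]<.07][:,0];b=k[k[:,0]>=.07][:,0];print(n,np.percentile(a,[5,50,95]).round(4),np.percentile(b,[5,50,95]).round(4))
  q=q[240:] if n!='top0' else q"
```

```text
s3 [0.0508 0.0565 0.0613] [0.076  0.0822 0.0878]
side0 [0.0508 0.0559 0.0625] [0.0763 0.0821 0.0885]
top0 [0.0527 0.0577 0.0637] [0.0785 0.0846 0.0908]
```

Emit:
send_rows --targets '[{"dx": 0.05, "dy": 0.06, "dz": 0, "yaw": 0}, {"dx": 0.05, "dy": 0.06, "dz": 1.0, "yaw": 0}, {"dx": 0.05, "dy": 0.06, "dz": 1.8, "yaw": 0}, {"dx": 0.05, "dy": 0.06, "dz": 2.5, "yaw": 0}, {"dx": 0.05, "dy": 0.06, "dz": 3.0, "yaw": 0}]'

```text
time_s: 4.3
position: [0.6503, -0.1486, 0.0861]
tool_rot: [-179.9, 0.1, -83.4]
ft_force: [0.1, -0.3, -0.2]
grip_width: 0.0129
```

Emit:
send_rows --targets '[{"dx": 0, "dy": 0, "dz": 0.8, "yaw": 0}, {"dx": 0, "dy": 0, "dz": 1.4, "yaw": 0}, {"dx": 0, "dy": 0, "dz": 1.7, "yaw": 0}, {"dx": 0, "dy": 0, "dz": 1.7, "yaw": 0}, {"dx": 0, "dy": 0, "dz": 1.7, "yaw": 0}]'

```text
time_s: 4.8
position: [0.6505, -0.1487, 0.0692]
tool_rot: [-179.9, 0.1, -83.4]
ft_force: [0.0, 1.3, -0.3]
grip_width: 0.013
```

Emit:
send_rows --targets '[{"dx": 0, "dy": 0, "dz": 0.1, "yaw": 0}, {"dx": 0, "dy": 0, "dz": 0.2, "yaw": 0}, {"dx": 0, "dy": 0, "dz": 0.2, "yaw": 0}]'

```text
time_s: 5.1
position: [0.6509, -0.1489, 0.0681]
tool_rot: [-179.8, 0.0, -83.4]
ft_force: [-1.2, 0.8, 4.1]
grip_width: 0.0131
```

Emit:
send_rows --targets '[{"dx": 0, "dy": 0, "dz": 0, "yaw": 0}, {"dx": 0, "dy": 0, "dz": 0, "yaw": 0}, {"dx": 0, "dy": 0, "dz": 0, "yaw": 0}]' --jaw 0.5

```text
time_s: 5.4
position: [0.6508, -0.1488, 0.0679]
tool_rot: [-179.8, 0.0, -83.4]
ft_force: [-0.3, 0.2, -0.2]
grip_width: 0.0351
```

Emit:
send_rows --targets '[{"dx": 0, "dy": 0, "dz": -3.0, "yaw": 0}, {"dx": 0, "dy": 0, "dz": -7.0, "yaw": 0}, {"dx": 0, "dy": 0, "dz": -9.0, "yaw": 0}, {"dx": 0, "dy": 0, "dz": -9.0, "yaw": 0}]'

```text
time_s: 5.8
position: [0.6529, -0.1499, 0.1622]
tool_rot: [-179.5, -0.2, -83.4]
ft_force: [-0.0, 0.2, -0.0]
grip_width: 0.044
```

```bash
python3 -c "
from h import *
d=look('side','s4');slices(d,.07,-.156,.05,.1)
d=look('side','s4')
go(*W(.0704,.122),.15,96.8)"
```

```text
0.05 43 [ 0.0553 -0.1608  0.0543] [0.0372 0.0353 0.0059]
0.056 121 [ 0.0624 -0.1602  0.0581] [0.0396 0.0367 0.0057]
0.062 22 [ 0.0649 -0.1582  0.0633] [0.0237 0.0173 0.0051]
0.068 10 [ 0.0659 -0.1609  0.0709] [0.0099 0.0107 0.0053]
0.074 12 [ 0.0662 -0.1588  0.077 ] [0.0129 0.0104 0.0053]
0.08 8 [ 0.0663 -0.1608  0.0827] [0.0074 0.0055 0.0047]
0.086 13 [ 0.0662 -0.1594  0.089 ] [0.0101 0.012  0.0048]
0.092 24 [ 0.0692 -0.1563  0.0938] [0.012  0.013  0.0036]
to [ 0.6185  0.1272  0.15   96.8   ] dx dy dz [-2.779e+01  1.000e-02  7.700e-01] yaw -0.004 | rot [-179.8    0.   -83.4] j6 60.0 t 5.9
```

Right pin is parked upright (top at 94 mm). Now the left pin.

Emit:
send_rows --targets '[{"dx": -27.8, "dy": 0, "dz": 0.8, "yaw": 0}, {"dx": -27.8, "dy": 0, "dz": 0.8, "yaw": 0}, {"dx": -27.8, "dy": 0, "dz": 0.8, "yaw": 0}, {"dx": -27.8, "dy": 0, "dz": 0.8, "yaw": 0}, {"dx": -27.8, "dy": 0, "dz": 0.8, "yaw": 0}]' --jaw 0.5

```text
time_s: 6.4
position: [0.6198, 0.1011, 0.1478]
tool_rot: [179.9, 0.1, -83.5]
ft_force: [1.1, -0.6, 0.5]
grip_width: 0.0443
```

```bash
python3 -c "
from h import *
go(*W(.0704,.122),.15,96.8)"
```

```text
to [ 0.6185  0.1272  0.15   96.8   ] dx dy dz [-2.61 -0.16 -0.22] yaw -0.004 | rot [ 1.799e+02  1.000e-01 -8.350e+01] j6 82.0 t 6.4
```

Emit:
send_rows --targets '[{"dx": -2.6, "dy": -0.15, "dz": 0, "yaw": 0}, {"dx": -2.6, "dy": -0.15, "dz": 0, "yaw": 0}, {"dx": -2.6, "dy": -0.15, "dz": 0, "yaw": 0}, {"dx": -2.6, "dy": -0.15, "dz": 0, "yaw": 0}]'

```text
time_s: 6.8
position: [0.618, 0.1258, 0.1466]
tool_rot: [179.8, 0.1, -83.5]
ft_force: [0.8, 0.2, 0.4]
grip_width: 0.0439
```

```bash
python3 -c "
from h import *
get_image('top')
go(*W(.0704,.122),.068,96.8)"
```

```text
to [6.185e-01 1.272e-01 6.800e-02 9.680e+01] dx dy dz [-0.15 -0.06  7.9 ] yaw -0.006 | rot [ 1.799e+02  1.000e-01 -8.360e+01] j6 84.0 t 6.85
```

Emit:
send_rows --targets '[{"dx": -0.15, "dy": -0.06, "dz": 2.0, "yaw": -0.006}, {"dx": -0.15, "dy": -0.06, "dz": 5.5, "yaw": -0.006}, {"dx": -0.15, "dy": -0.06, "dz": 7.9, "yaw": -0.006}, {"dx": -0.15, "dy": -0.06, "dz": 7.9, "yaw": -0.006}, {"dx": -0.15, "dy": -0.06, "dz": 7.9, "yaw": -0.006}]'

```text
time_s: 7.35
position: [0.6187, 0.126, 0.0681]
tool_rot: [179.8, 0.1, -83.3]
ft_force: [-0.0, -0.4, -0.0]
grip_width: 0.0439
```

Emit:
send_rows --targets '[{"dx": 0, "dy": 0, "dz": 0, "yaw": 0}, {"dx": 0, "dy": 0, "dz": 0, "yaw": 0}, {"dx": 0, "dy": 0, "dz": 0, "yaw": 0}, {"dx": 0, "dy": 0, "dz": 0, "yaw": 0}, {"dx": 0, "dy": 0, "dz": 0, "yaw": 0}]' --jaw 0 --force 25

```text
time_s: 7.85
position: [0.6192, 0.1269, 0.0691]
tool_rot: [179.9, 0.1, -83.3]
ft_force: [-1.1, 3.5, 5.0]
grip_width: 0.0129
```

```bash
python3 -c "
from h import *
s=state();print(car(s['position']),s['ft_force'],s['grip_width'])"
```

```text
[0.07111693 0.12161562 0.06914296] [-1.11594036  3.50124108  4.98363705] 0.012905627447420933
```

Emit:
send_rows --targets '[{"dx": 0, "dy": 0, "dz": -1.5, "yaw": 0}, {"dx": 0, "dy": 0, "dz": -3.0, "yaw": 0}, {"dx": 0, "dy": 0, "dz": -4.7, "yaw": 0}, {"dx": 0, "dy": 0, "dz": -4.7, "yaw": 0}]'

```text
time_s: 8.25
position: [0.6215, 0.1266, 0.1203]
tool_rot: [-179.7, 0.1, -83.3]
ft_force: [0.1, 0.5, 0.2]
grip_width: 0.0131
```

```bash
python3 -c "
from h import *
get_image('top')
go(*W(.0709,.156),.118,96.8)"
```

```text
to [ 0.6149  0.161   0.118  96.8   ] dx dy dz [-3.48  0.17  0.07] yaw -0.002 | rot [-1.799e+02  1.000e-01 -8.330e+01] j6 84.0 t 8.3
```

Emit:
send_rows --targets '[{"dx": -2.0, "dy": 0.15, "dz": 0, "yaw": 0}, {"dx": -3.5, "dy": 0.15, "dz": 0, "yaw": 0}, {"dx": -3.5, "dy": 0.15, "dz": 0, "yaw": 0}, {"dx": -3.5, "dy": 0.15, "dz": 0, "yaw": 0}, {"dx": -3.5, "dy": 0.15, "dz": 0, "yaw": 0}]'

```text
time_s: 8.8
position: [0.6149, 0.1608, 0.1183]
tool_rot: [-179.9, 0.1, -83.3]
ft_force: [0.3, 0.0, -0.5]
grip_width: 0.0131
```

```bash
python3 -c "
from h import *
get_image('top')
d=look('side','s5');slices(d,.07,.156,.06,.1)
q=car(cloud(d));k=q[(abs(q[...,2]-.058)<.003)&(q[...,1]>.145)&(q[...,1]<.18)&(abs(q[...,0]-.07)<.03)]
a=k[k[:,0]<.07][:,0];b=k[k[:,0]>=.07][:,0];print(np.percentile(a,[5,50,95]).round(4),np.percentile(b,[5,50,95]).round(4))
print(car(state()['position']))
go(*W(.0709,.156),.068,96.8)"
```

```text
0.06 7 [0.0597 0.1543 0.0605] [0.0292 0.0301 0.0014]
0.072 6 [0.068  0.1543 0.0749] [0.0069 0.0068 0.0047]
0.078 6 [0.0678 0.1532 0.0817] [0.006  0.0054 0.0056]
0.084 3 [0.0674 0.1507 0.088 ] [0.0039 0.0039 0.0017]
0.09 8 [0.07   0.1529 0.0929] [0.0088 0.0035 0.0046]
0.096 3 [0.066  0.1533 0.0986] [0.0081 0.0027 0.0018]
[0.0502 0.0563 0.0616] [0.0769 0.082  0.0868]
[0.07104279 0.15563469 0.11839699]
to [6.149e-01 1.610e-01 6.800e-02 9.680e+01] dx dy dz [-0.03  0.03  5.04] yaw -0.002 | rot [-1.799e+02  1.000e-01 -8.330e+01] j6 87.0 t 8.9
```

Emit:
send_rows --targets '[{"dx": 0, "dy": 0.07, "dz": 0, "yaw": 0}, {"dx": 0, "dy": 0.07, "dz": 1.0, "yaw": 0}, {"dx": 0, "dy": 0.07, "dz": 1.8, "yaw": 0}, {"dx": 0, "dy": 0.07, "dz": 2.5, "yaw": 0}, {"dx": 0, "dy": 0.07, "dz": 3.0, "yaw": 0}]'

```text
time_s: 9.4
position: [0.6138, 0.1605, 0.087]
tool_rot: [-180.0, 0.1, -83.3]
ft_force: [-0.1, 1.0, -0.9]
grip_width: 0.0132
```

Emit:
send_rows --targets '[{"dx": 0, "dy": 0, "dz": 0.8, "yaw": 0}, {"dx": 0, "dy": 0, "dz": 1.5, "yaw": 0}, {"dx": 0, "dy": 0, "dz": 1.85, "yaw": 0}, {"dx": 0, "dy": 0, "dz": 1.95, "yaw": 0}, {"dx": 0, "dy": 0, "dz": 1.95, "yaw": 0}]'

```text
time_s: 9.9
position: [0.6136, 0.1606, 0.0689]
tool_rot: [180.0, 0.1, -83.3]
ft_force: [-7.8, -0.6, 12.0]
grip_width: 0.013
```

Emit:
send_rows --targets '[{"dx": 0, "dy": 0, "dz": 0, "yaw": 0}, {"dx": 0, "dy": 0, "dz": 0, "yaw": 0}, {"dx": 0, "dy": 0, "dz": 0, "yaw": 0}]' --jaw 0.5

```text
time_s: 10.2
position: [0.6137, 0.1606, 0.0688]
tool_rot: [180.0, 0.1, -83.3]
ft_force: [0.5, -0.2, -0.2]
grip_width: 0.0348
```

Emit:
send_rows --targets '[{"dx": 0, "dy": 0, "dz": -3.0, "yaw": 0}, {"dx": 0, "dy": 0, "dz": -7.0, "yaw": 0}, {"dx": 0, "dy": 0, "dz": -12.0, "yaw": 0}, {"dx": 0, "dy": 0, "dz": -12.0, "yaw": 0}]'

```text
time_s: 10.6
position: [0.6183, 0.1609, 0.197]
tool_rot: [-179.2, 0.0, -83.3]
ft_force: [0.4, -0.1, 0.9]
grip_width: 0.0442
```

```bash
python3 -c "
from h import *
d=look('side','s6');slices(d,.07,.156,.05,.1)
P=cloud(d)
b=d['pixels'].astype(int)
m=(abs(P[...,2]-.036)<.004)&(P[...,0]>.3)&(P[...,0]<.65)&(P[...,1]<-.18)&(P[...,1]>-.5)
n,l,st,c=cv2.connectedComponentsWithStats(m.astype(np.uint8))
for i in range(1,n):
  if st[i,4]>60:
    k=(P[l==i][:,:2]*1000).astype(np.float32);print(c[i].round(),st[i,4],cv2.minEnclosingCircle(k),b[l==i].mean(0).round())
"
```

```text
0.05 27 [0.0621 0.1558 0.0546] [0.0381 0.0394 0.0057]
0.056 74 [0.0661 0.1515 0.0584] [0.0389 0.0362 0.0058]
0.062 12 [0.0642 0.1505 0.0631] [0.0166 0.0105 0.0056]
0.068 9 [0.0647 0.1507 0.0707] [0.0099 0.0094 0.0043]
0.074 8 [0.064  0.1514 0.0786] [0.0098 0.0117 0.0032]
0.08 6 [0.0666 0.1516 0.0818] [0.0086 0.0096 0.0034]
0.086 12 [0.064  0.1517 0.0887] [0.0156 0.0088 0.0059]
0.092 17 [0.0678 0.1546 0.0934] [0.0106 0.0127 0.0048]
[341. 393.] 328 ((418.40557861328125, -275.69720458984375), 21.759492874145508) [170. 165. 166.]
[350. 435.] 391 ((410.2818908691406, -360.86151123046875), 21.644031524658203) [167. 163. 164.]
[299. 439.] 324 ((311.3109130859375, -340.3309326171875), 20.98965835571289) [137. 105. 171.]
```

Both pins are parked, and the pots are still at (0.420,-0.277) and (0.410,-0.361). Now the pots.

```bash
python3 -c "
from h import *
go(.42,-.2767,.12,6.8)"
```

```text
to [ 0.42   -0.2767  0.12    6.8   ] dx dy dz [41.15 24.68  7.1 ] yaw 1.569 | rot [-179.5    0.   -83.3] j6 87.0 t 10.65
```

Emit:
send_rows --targets '[{"dx": 41.1, "dy": 24.7, "dz": 3, "yaw": -1.57}, {"dx": 41.1, "dy": 24.7, "dz": 3, "yaw": -1.57}, {"dx": 41.1, "dy": 24.7, "dz": 3, "yaw": -1.57}, {"dx": 41.1, "dy": 24.7, "dz": 3, "yaw": -1.57}, {"dx": 41.1, "dy": 24.7, "dz": 3, "yaw": -1.57}]' --jaw 0.8

```text
time_s: 11.15
position: [0.5175, -0.0543, 0.1735]
tool_rot: [-179.9, -0.0, -42.8]
ft_force: [0.9, -0.9, -0.1]
grip_width: 0.0705
```

```bash
python3 -c "
from h import *
go(.42,-.2767,.14,6.8)"
```

```text
to [ 0.42   -0.2767  0.14    6.8   ] dx dy dz [ 7.96 22.94  3.33] yaw -0.866 | rot [-179.9   -0.   -42.8] j6 24.0 t 11.15
```

Emit:
send_rows --targets '[{"dx": 7.95, "dy": 22.9, "dz": 3.3, "yaw": -0.866}, {"dx": 7.95, "dy": 22.9, "dz": 3.3, "yaw": -0.866}, {"dx": 7.95, "dy": 22.9, "dz": 3.3, "yaw": -0.866}, {"dx": 7.95, "dy": 22.9, "dz": 3.3, "yaw": -0.866}, {"dx": 7.95, "dy": 22.9, "dz": 3.3, "yaw": -0.866}]'

```text
time_s: 11.65
position: [0.4297, -0.2535, 0.1425]
tool_rot: [-179.9, -0.0, -5.0]
ft_force: [0.5, -0.1, 0.6]
grip_width: 0.0705
```

```bash
python3 -c "
from h import *
go(.42,-.2767,.12,6.8)"
```

```text
to [ 0.42   -0.2767  0.12    6.8   ] dx dy dz [-0.77  2.4   2.24] yaw -0.206 | rot [-179.9   -0.    -5. ] j6 -39.0 t 11.65
```

Emit:
send_rows --targets '[{"dx": -0.77, "dy": 2.4, "dz": 2.2, "yaw": -0.206}, {"dx": -0.77, "dy": 2.4, "dz": 2.2, "yaw": -0.206}, {"dx": -0.77, "dy": 2.4, "dz": 2.2, "yaw": -0.206}, {"dx": -0.77, "dy": 2.4, "dz": 2.2, "yaw": -0.206}]'

```text
time_s: 12.05
position: [0.4197, -0.2762, 0.1196]
tool_rot: [-179.8, -0.0, 6.7]
ft_force: [0.4, 0.4, -0.4]
grip_width: 0.0706
```

```bash
python3 -c "
from h import *
get_image('top');go(.42,-.2767,.016,6.8)
d=look('side','s7');P=cloud(d);m=(abs(P[...,2]-.036)<.004)&(P[...,0]>.3)&(P[...,0]<.65)&(P[...,1]<-.18)&(P[...,1]>-.5)
n,l,st,c=cv2.connectedComponentsWithStats(m.astype(np.uint8))
for i in range(1,n):
  if st[i,4]>60:
    k=(P[l==i][:,:2]*1000).astype(np.float32);print(c[i].round(),st[i,4],cv2.minEnclosingCircle(k))
"
```

```text
to [ 0.42   -0.2767  0.016   6.8   ] dx dy dz [-1.00e-02  8.00e-02  1.04e+01] yaw -0.001 | rot [-179.9   -0.     6.8] j6 -54.0 t 12.1
[341. 393.] 315 ((419.6648254394531, -276.4146423339844), 21.52372932434082)
[350. 435.] 388 ((409.54876708984375, -360.71600341796875), 21.45155906677246)
[299. 439.] 327 ((311.8111572265625, -340.84588623046875), 21.188913345336914)
```

Emit:
send_rows --targets '[{"dx": 0, "dy": 0.05, "dz": 4.0, "yaw": 0}, {"dx": 0, "dy": 0.05, "dz": 8.0, "yaw": 0}, {"dx": 0, "dy": 0.05, "dz": 10.4, "yaw": 0}, {"dx": 0, "dy": 0.05, "dz": 10.4, "yaw": 0}, {"dx": 0, "dy": 0.05, "dz": 10.4, "yaw": 0}]'

```text
time_s: 12.65
position: [0.4208, -0.2762, 0.0168]
tool_rot: [-179.9, -0.0, 6.8]
ft_force: [0.5, -0.2, 0.1]
grip_width: 0.0706
```

Emit:
send_rows --targets '[{"dx": 0, "dy": 0, "dz": 0, "yaw": 0}, {"dx": 0, "dy": 0, "dz": 0, "yaw": 0}, {"dx": 0, "dy": 0, "dz": 0, "yaw": 0}, {"dx": 0, "dy": 0, "dz": 0, "yaw": 0}, {"dx": 0, "dy": 0, "dz": 0, "yaw": 0}]' --jaw 0.3 --force 20

```text
time_s: 13.15
position: [0.4213, -0.2766, 0.0177]
tool_rot: [-180.0, -0.1, 6.8]
ft_force: [-0.6, 1.4, 6.7]
grip_width: 0.0414
```

```bash
python3 -c "
from h import *
s=state();print(s['position'],s['ft_force'],s['grip_width'])"
```

```text
[ 0.42127017 -0.27663576  0.01767184] [-0.62854412  1.43247891  6.68414515] 0.04140678474912935
```

Emit:
send_rows --targets '[{"dx": 0, "dy": 0, "dz": -3, "yaw": 0}, {"dx": 0, "dy": 0, "dz": -7, "yaw": 0}, {"dx": 0, "dy": 0, "dz": -11, "yaw": 0}, {"dx": 0, "dy": 0, "dz": -11, "yaw": 0}]'

```text
time_s: 13.55
position: [0.4238, -0.2795, 0.1332]
tool_rot: [179.6, -0.4, 6.8]
ft_force: [-0.0, 0.6, -1.0]
grip_width: 0.0412
```

```bash
python3 -c "
from h import *
go(*W(0,-.084),.13,6.8);print(state()['grip_width'])"
```

```text
to [ 0.5729 -0.0857  0.13    6.8   ] dx dy dz [ 17.11 -17.47   0.32] yaw 0.0 | rot [179.6  -0.4   6.8] j6 -54.0 t 13.55
0.04117334071765337
```

Emit:
send_rows --targets '[{"dx": 17.1, "dy": -17.5, "dz": 0, "yaw": 0}, {"dx": 17.1, "dy": -17.5, "dz": 0, "yaw": 0}, {"dx": 17.1, "dy": -17.5, "dz": 0, "yaw": 0}, {"dx": 17.1, "dy": -17.5, "dz": 0, "yaw": 0}, {"dx": 17.1, "dy": -17.5, "dz": 0, "yaw": 0}]'

```text
time_s: 14.05
position: [0.5733, -0.0832, 0.1321]
tool_rot: [179.6, -0.4, 6.8]
ft_force: [0.5, -0.8, -0.6]
grip_width: 0.0416
```

```bash
python3 -c "
from h import *
go(*W(0,-.084),.13,6.8)"
```

```text
to [ 0.5729 -0.0857  0.13    6.8   ] dx dy dz [-0.06  0.25  0.21] yaw 0.001 | rot [179.6  -0.4   6.8] j6 -27.0 t 14.05
```

Emit:
send_rows --targets '[{"dx": -0.06, "dy": 0.25, "dz": 0.2, "yaw": 0}, {"dx": -0.06, "dy": 0.25, "dz": 0.2, "yaw": 0}, {"dx": -0.06, "dy": 0.25, "dz": 0.2, "yaw": 0}]'

```text
time_s: 14.35
position: [0.5718, -0.0862, 0.1289]
tool_rot: [179.7, -0.3, 6.8]
ft_force: [-0.1, 0.2, -0.9]
grip_width: 0.0415
```

```bash
python3 -c "
from h import *
d=look('side','s8');go(*W(0,-.084),.045,6.8)
u=pix(d,[[*W(0,-.084),.05]])[0].astype(int)
a=d['pixels'][u[1]-60:u[1]+60,u[0]-80:u[0]+80];cv2.imwrite('pics/s8c.png',cv2.resize(a,None,fx=5,fy=5,interpolation=2))
q=car(cloud(d));k=q[(q[...,2]>.116)&(q[...,2]<.15)&(abs(q[...,0])<.04)&(abs(q[...,1]+.084)<.04)]
print(len(k))"
```

```text
to [ 0.5729 -0.0857  0.045   6.8   ] dx dy dz [ 0.07 -0.13  8.43] yaw -0.001 | rot [179.6  -0.3   6.8] j6 -27.0 t 14.4
376
```

View pics/s8c.png

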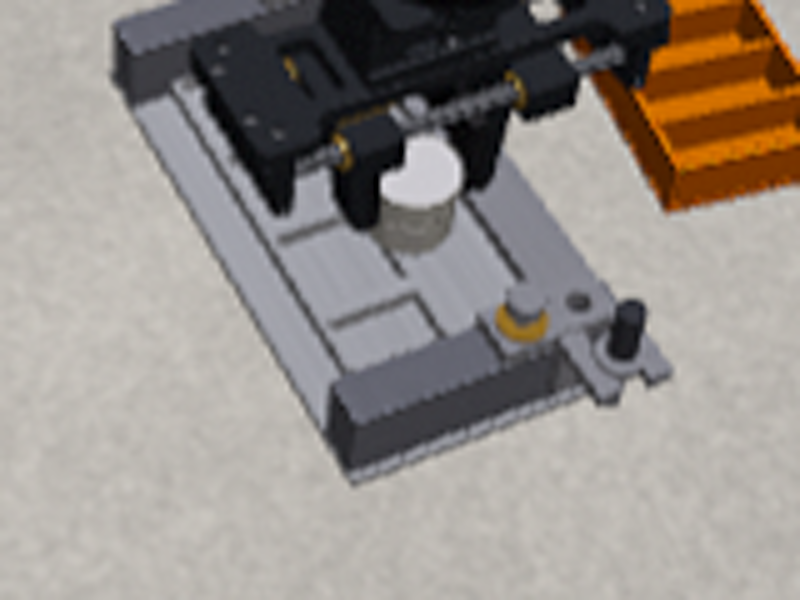

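The crop shows the pot held upright (415,195) over the carrier and the right pin parked upright (628,335). I'll lower it.

Emit:
send_rows --targets '[{"dx": 0.07, "dy": -0.1, "dz": 3.5, "yaw": 0}, {"dx": 0.07, "dy": -0.1, "dz": 7.0, "yaw": 0}, {"dx": 0.07, "dy": -0.1, "dz": 8.4, "yaw": 0}, {"dx": 0.07, "dy": -0.1, "dz": 8.4, "yaw": 0}]'

```text
time_s: 14.8
position: [0.5706, -0.0865, 0.0431]
tool_rot: [179.8, -0.0, 6.7]
ft_force: [0.5, -0.8, -1.6]
grip_width: 0.0414
```

```bash
python3 -c "
from h import *
d=look('side','s9');go(*W(0,-.084),.026,6.8);print(state()['ft_force'],car(state()['position']))
q=car(cloud(d));z=q[...,2]
k=q[(abs(z-.0635)<.004)&(abs(q[...,0])<.018)&(abs(q[...,1]+.084)<.04)];print(len(k),cv2.minEnclosingCircle((k[:,:2]*1000).astype(np.float32)))
# bay walls 16 mm tops
k=q[(abs(z-.016)<.002)&(abs(q[...,0])<.035)&(abs(q[...,1])<.02)];print(len(k),k[:,0].min(),k[:,0].max())
"
```

```text
to [ 0.5729 -0.0857  0.026   6.8   ] dx dy dz [ 0.08 -0.1   1.9 ] yaw -0.002 | rot [179.7  -0.2   6.7] j6 -27.0 t 14.85
[-0.39641706 -0.08556278 -0.61701583] [-0.00083008 -0.08493257  0.04496688]
126 ((0.6254339218139648, -90.17832946777344), 21.10885238647461)Traceback (most recent call last):
  File "<string>", line 7, in <module>
    k=q[(abs(z-.016)<.002)&(abs(q[...,0])<.035)&(abs(q[...,1])<.02)];print(len(k),k[:,0].min(),k[:,0].max())
                                                                                  ~~~~~~~~~~^^
    return umr_minimum(a, axis, None, out, keepdims, initial, where)
ValueError: zero-size array to reduction operation minimum which has no identity
```

```bash
python3 -c "
from h import *
d=load('s9');q=car(cloud(d));z=q[...,2];b=d['pixels'].astype(int)
m=(z>.055)&(z<.072)&(abs(q[...,0])<.04)&(abs(q[...,1]+.084)<.04)&(b.min(2)>100)
k=q[m];print(len(k));
for y0 in np.arange(-.112,-.06,.005):
  j=k[(k[:,1]>=y0)&(k[:,1]<y0+.005)]
  if len(j):print(y0.round(3),len(j),j[:,0].min().round(4),j[:,0].max().round(4),np.median(j[:,2]).round(4))
# side-wall pts
m=(z>.03)&(z<.055)&(abs(q[...,0])<.04)&(q[...,1]>-.118)&(q[...,1]<-.06)&(b.min(2)>70)
k=q[m];print(len(k),k[:,1].min(),np.percentile(k[:,1],[2,50]),np.percentile(k[:,0],[2,50,98]))
from scipy.optimize import least_squares
f=least_squares(lambda c:np.hypot(k[:,0]-c[0],k[:,1]-c[1])-.021,[0,-.084],loss='soft_l1',f_scale=.001);print(f.x,np.median(abs(f.fun)))
"
```

```text
161
-0.112 6 0.025 0.035 0.0572
-0.107 11 -0.0137 0.0019 0.0611
-0.102 26 -0.0196 0.0094 0.0611
-0.097 31 -0.0274 0.0125 0.0618
-0.092 28 -0.0233 0.0143 0.0614
-0.087 23 -0.0198 0.0138 0.0611
-0.082 21 -0.0066 0.016 0.0615
-0.077 9 -0.0048 0.0094 0.0601
173 -0.11791654267808026 [-0.11764776 -0.10947539] [-0.03765506 -0.01085548  0.0259334 ]
[-0.00038176 -0.09496585] 0.005093807492530512
```

Emit:
send_rows --targets '[{"dx": 0.15, "dy": -0.1, "dz": 0, "yaw": 0}, {"dx": 0.15, "dy": -0.1, "dz": 0.6, "yaw": 0}, {"dx": 0.15, "dy": -0.1, "dz": 1.2, "yaw": 0}, {"dx": 0.15, "dy": -0.1, "dz": 1.7, "yaw": 0}, {"dx": 0.15, "dy": -0.1, "dz": 1.9, "yaw": 0}]'

```text
time_s: 15.35
position: [0.5732, -0.0854, 0.0253]
tool_rot: [179.7, -0.2, 6.7]
ft_force: [-0.4, 0.5, -0.7]
grip_width: 0.0414
```

Emit:
send_rows --targets '[{"dx": 0, "dy": 0, "dz": 0.1, "yaw": 0}, {"dx": 0, "dy": 0, "dz": 0.15, "yaw": 0}, {"dx": 0, "dy": 0, "dz": 0.15, "yaw": 0}]'

```text
time_s: 15.65
position: [0.5733, -0.0854, 0.0239]
tool_rot: [179.7, -0.2, 6.7]
ft_force: [1.2, 0.5, -0.9]
grip_width: 0.0416
```

Emit:
send_rows --targets '[{"dx": 0, "dy": 0, "dz": 0, "yaw": 0}, {"dx": 0, "dy": 0, "dz": 0, "yaw": 0}, {"dx": 0, "dy": 0, "dz": 0, "yaw": 0}]' --jaw 0.62

```text
time_s: 15.95
position: [0.5735, -0.0855, 0.024]
tool_rot: [179.7, -0.2, 6.7]
ft_force: [0.7, 0.8, 0.0]
grip_width: 0.0545
```

Emit:
send_rows --targets '[{"dx": 0, "dy": 0, "dz": -3, "yaw": 0}, {"dx": 0, "dy": 0, "dz": -7, "yaw": 0}, {"dx": 0, "dy": 0, "dz": -11, "yaw": 0}, {"dx": 0, "dy": 0, "dz": -12, "yaw": 0}]'

```text
time_s: 16.35
position: [0.5759, -0.0858, 0.1493]
tool_rot: [179.5, -0.6, 6.7]
ft_force: [0.9, -0.8, 0.1]
grip_width: 0.0547
```

```bash
python3 -c "
from h import *
go(.4103,-.3614,.12,6.8)"
```

```text
to [ 0.4103 -0.3614  0.12    6.8   ] dx dy dz [-19.69  25.41   2.95] yaw -0.002 | rot [179.5  -0.6   6.7] j6 -27.0 t 16.35
```

Emit:
send_rows --targets '[{"dx": -19.7, "dy": 25.4, "dz": 1, "yaw": 0}, {"dx": -19.7, "dy": 25.4, "dz": 1, "yaw": 0}, {"dx": -19.7, "dy": 25.4, "dz": 1, "yaw": 0}, {"dx": -19.7, "dy": 25.4, "dz": 1, "yaw": 0}, {"dx": -19.7, "dy": 25.4, "dz": 1, "yaw": 0}]' --jaw 0.8

```text
time_s: 16.85
position: [0.4445, -0.3013, 0.14]
tool_rot: [179.5, -0.6, 6.7]
ft_force: [0.2, -0.2, -0.6]
grip_width: 0.0708
```

```bash
python3 - <<'E'
from h import *
d=look('side','s10');P=cloud(d);q=car(P);z=q[...,2]
m=(abs(P[...,2]-.036)<.004)&(P[...,0]>.3)&(P[...,0]<.65)&(P[...,1]<-.18)&(P[...,1]>-.5)
n,l,st,c=cv2.connectedComponentsWithStats(m.astype(np.uint8))
for i in range(1,n):
  if st[i,4]>60:
    k=(P[l==i][:,:2]*1000).astype(np.float32);print(c[i].round(),st[i,4],cv2.minEnclosingCircle(k))
k=q[(abs(z-.042)<.003)&(abs(q[...,0])<.04)&(abs(q[...,1]+.084)<.024)];print("placed pot",len(k),cv2.minEnclosingCircle((k[:,:2]*1000).astype(np.float32)),np.median(k[:,2]))
go(.4103,-.3614,.12,6.8)
E
```

```text
[350. 435.] 393 ((409.08880615234375, -360.55804443359375), 21.666080474853516)
[299. 439.] 321 ((311.2548828125, -340.5434875488281), 21.213438034057617)
placed pot 0 ((0.0, 0.0), 0.0) nan
to [ 0.4103 -0.3614  0.12    6.8   ] dx dy dz [-3.7   4.95  2.04] yaw -0.006 | rot [179.3  -0.5   6.5] j6 -54.0 t 16.9
  return _methods._mean(a, axis=axis, dtype=dtype,
  ret = ret.dtype.type(ret / rcount)
```

Emit:
send_rows --targets '[{"dx": -3.7, "dy": 4.95, "dz": 2.0, "yaw": 0}, {"dx": -3.7, "dy": 4.95, "dz": 2.0, "yaw": 0}, {"dx": -3.7, "dy": 4.95, "dz": 2.0, "yaw": 0}, {"dx": -3.7, "dy": 4.95, "dz": 2.0, "yaw": 0}]'

```text
time_s: 17.3
position: [0.41, -0.3609, 0.1197]
tool_rot: [179.4, -0.4, 6.4]
ft_force: [0.5, -0.1, 1.0]
grip_width: 0.0705
```

```bash
python3 - <<'E'
from h import *
d=look('side','s11');t=look('top','t11')
for e in(d,t):
  q=car(cloud(e));z=q[...,2]
  k=q[(abs(z-.042)<.003)&(abs(q[...,0])<.03)&(abs(q[...,1]+.084)<.024)];print("placed pot",len(k),cv2.minEnclosingCircle((k[:,:2]*1000).astype(np.float32)) if len(k) else '')
go(.4103,-.3612,.016,6.8)
u=pix(t,[[*W(0.03,0),.05]])[0].astype(int)
a=t['pixels'][u[1]-55:u[1]+60,u[0]-80:u[0]+80];cv2.imwrite('pics/t11c.png',cv2.resize(a,None,fx=5,fy=5,interpolation=2))
E
```

```text
placed pot 0 
placed pot 131 ((-0.4853881299495697, -84.99888610839844), 21.212337493896484)
to [ 0.4103 -0.3612  0.016   6.8   ] dx dy dz [-0.15 -0.04 10.43] yaw -0.005 | rot [179.3  -0.5   6.5] j6 -60.0 t 17.4
```

View pics/t11c.png

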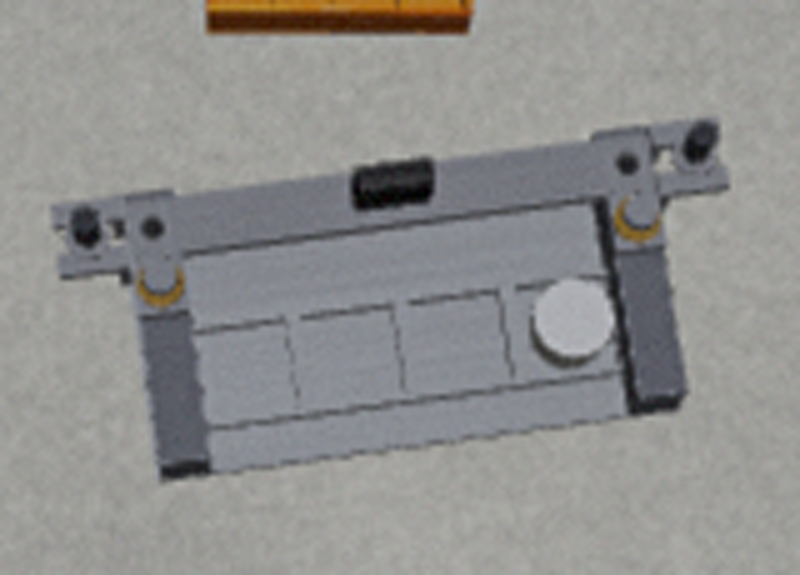

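The top view shows the pot in the right-most bay (572,318), both bores empty (152,228)/(627,163), and both pins in their notches (85,228)/(700,140). Next is pot B.

Emit:
send_rows --targets '[{"dx": -0.1, "dy": 0, "dz": 4.0, "yaw": 0}, {"dx": -0.1, "dy": 0, "dz": 8.0, "yaw": 0}, {"dx": -0.1, "dy": 0, "dz": 10.4, "yaw": 0}, {"dx": -0.1, "dy": 0, "dz": 10.4, "yaw": 0}, {"dx": -0.1, "dy": 0, "dz": 10.4, "yaw": 0}]'

```text
time_s: 17.9
position: [0.4116, -0.3609, 0.0168]
tool_rot: [179.3, -0.5, 6.6]
ft_force: [0.9, -0.4, -0.2]
grip_width: 0.0707
```

Emit:
send_rows --targets '[{"dx": 0, "dy": 0, "dz": 0, "yaw": 0}, {"dx": 0, "dy": 0, "dz": 0, "yaw": 0}, {"dx": 0, "dy": 0, "dz": 0, "yaw": 0}, {"dx": 0, "dy": 0, "dz": 0, "yaw": 0}, {"dx": 0, "dy": 0, "dz": 0, "yaw": 0}]' --jaw 0.3 --force 20

```text
time_s: 18.4
position: [0.4121, -0.3614, 0.0178]
tool_rot: [179.3, -0.5, 6.6]
ft_force: [-0.2, 1.8, 6.0]
grip_width: 0.0413
```

Emit:
send_rows --targets '[{"dx": 0, "dy": 0, "dz": -3, "yaw": 0}, {"dx": 0, "dy": 0, "dz": -7, "yaw": 0}, {"dx": 0, "dy": 0, "dz": -11, "yaw": 0}, {"dx": 0, "dy": 0, "dz": -12, "yaw": 0}]'

```text
time_s: 18.8
position: [0.4124, -0.3622, 0.1424]
tool_rot: [178.9, -0.7, 6.6]
ft_force: [0.7, -0.5, -0.9]
grip_width: 0.0414
```

```bash
python3 -c "
from h import *
go(*W(0,.084),.14,6.8);print(state()['grip_width'])"
```

```text
to [0.5531 0.0811 0.14   6.8   ] dx dy dz [ 19.08 -42.41  -0.33] yaw -0.003 | rot [178.9  -0.7   6.6] j6 -60.0 t 18.8
0.04140013615829694
```

Emit:
send_rows --targets '[{"dx": 19.1, "dy": -42.4, "dz": -0.3, "yaw": 0}, {"dx": 19.1, "dy": -42.4, "dz": -0.3, "yaw": 0}, {"dx": 19.1, "dy": -42.4, "dz": -0.3, "yaw": 0}, {"dx": 19.1, "dy": -42.4, "dz": -0.3, "yaw": 0}, {"dx": 19.1, "dy": -42.4, "dz": -0.3, "yaw": 0}]'

```text
time_s: 19.3
position: [0.4873, -0.12, 0.1379]
tool_rot: [178.9, -0.7, 6.6]
ft_force: [1.1, -0.1, -0.3]
grip_width: 0.0412
```

```bash
python3 -c "
from h import *
go(*W(0,.084),.14,6.8);print(state()['grip_width'])"
```

```text
to [0.5531 0.0811 0.14   6.8   ] dx dy dz [  8.84 -19.22  -0.46] yaw -0.004 | rot [178.9  -0.7   6.6] j6 -33.0 t 19.3
0.041151045907672594
```

Emit:
send_rows --targets '[{"dx": 8.85, "dy": -19.2, "dz": -0.45, "yaw": 0}, {"dx": 8.85, "dy": -19.2, "dz": -0.45, "yaw": 0}, {"dx": 8.85, "dy": -19.2, "dz": -0.45, "yaw": 0}, {"dx": 8.85, "dy": -19.2, "dz": -0.45, "yaw": 0}, {"dx": 8.85, "dy": -19.2, "dz": -0.45, "yaw": 0}]'

```text
time_s: 19.8
position: [0.5531, 0.0852, 0.1388]
tool_rot: [179.0, -0.6, 6.8]
ft_force: [-0.6, -2.1, -0.7]
grip_width: 0.0413
```

```bash
python3 -c "
from h import *
go(*W(0,.084),.05,6.8);print(state()['grip_width'])"
```

```text
to [0.5531 0.0811 0.05   6.8   ] dx dy dz [-0.15  0.25  8.89] yaw 0.0 | rot [179.   -0.6   6.8] j6 -9.0 t 19.8
0.041263637160810974
```

Emit:
send_rows --targets '[{"dx": -0.1, "dy": 0.3, "dz": 0, "yaw": 0}, {"dx": -0.15, "dy": 0.25, "dz": 4, "yaw": 0}, {"dx": -0.15, "dy": 0.25, "dz": 7.5, "yaw": 0}, {"dx": -0.15, "dy": 0.25, "dz": 8.9, "yaw": 0}, {"dx": -0.15, "dy": 0.25, "dz": 8.9, "yaw": 0}]'

```text
time_s: 20.3
position: [0.5506, 0.0797, 0.0473]
tool_rot: [179.1, -0.3, 6.7]
ft_force: [0.7, -0.6, -0.7]
grip_width: 0.0414
```

```bash
python3 -c "
from h import *
get_image('top');go(*W(0.0005,.084),.026,6.8)
get_image('top');go(*W(0.0005,.084),.026,6.8)"
```

```text
to [0.5536 0.0812 0.026  6.8   ] dx dy dz [ 0.12 -0.15  2.32] yaw -0.001 | rot [179.   -0.5   6.7] j6 -10.0 t 20.35
to [0.5536 0.0812 0.026  6.8   ] dx dy dz [-0.02 -0.15  2.46] yaw -0.001 | rot [179.   -0.7   6.7] j6 -10.0 t 20.4
```

Emit:
send_rows --targets '[{"dx": 0, "dy": -0.15, "dz": 0, "yaw": 0}, {"dx": 0, "dy": -0.15, "dz": 0.8, "yaw": 0}, {"dx": 0, "dy": -0.15, "dz": 1.6, "yaw": 0}, {"dx": 0, "dy": -0.15, "dz": 2.2, "yaw": 0}, {"dx": 0, "dy": -0.15, "dz": 2.5, "yaw": 0}]'

```text
time_s: 20.9
position: [0.5531, 0.0813, 0.0246]
tool_rot: [179.0, -0.6, 6.7]
ft_force: [-0.2, -0.3, -0.8]
grip_width: 0.0412
```

Emit:
send_rows --targets '[{"dx": 0, "dy": 0, "dz": 0.05, "yaw": 0}, {"dx": 0, "dy": 0, "dz": 0.05, "yaw": 0}]'

```text
time_s: 21.1
position: [0.5531, 0.0813, 0.024]
tool_rot: [179.0, -0.6, 6.7]
ft_force: [0.6, 0.3, -1.1]
grip_width: 0.0415
```

Emit:
send_rows --targets '[{"dx": 0, "dy": 0, "dz": 0, "yaw": 0}, {"dx": 0, "dy": 0, "dz": 0, "yaw": 0}, {"dx": 0, "dy": 0, "dz": 0, "yaw": 0}]' --jaw 0.62

```text
time_s: 21.4
position: [0.5533, 0.0813, 0.0242]
tool_rot: [179.0, -0.6, 6.7]
ft_force: [-0.0, -0.4, 0.4]
grip_width: 0.0544
```

Emit:
send_rows --targets '[{"dx": 0, "dy": 0, "dz": -3, "yaw": 0}, {"dx": 0, "dy": 0, "dz": -7, "yaw": 0}, {"dx": 0, "dy": 0, "dz": -11, "yaw": 0}, {"dx": 0, "dy": 0, "dz": -14, "yaw": 0}]'

```text
time_s: 21.8
position: [0.5522, 0.0836, 0.1669]
tool_rot: [179.0, -0.7, 6.8]
ft_force: [0.1, -0.3, 0.6]
grip_width: 0.0546
```

```bash
cat >> h.py <<'E'
def pots():
    for e in("side","top"):
        d=look(e,"tmp_"+e);P=cloud(d);q=car(P);z=q[...,2]
        m=((abs(z-.042)<.004)&(abs(q[...,0])<.03)&(abs(q[...,1])<.106))|((abs(z-.036)<.004)&(P[...,0]>.28)&(P[...,0]<.65)&(P[...,1]<-.18)&(P[...,1]>-.5))
        n,l,st,c=cv2.connectedComponentsWithStats(m.astype(np.uint8))
        for i in range(1,n):
            if st[i,4]>40:
                k=(q[l==i][:,:2]*1000).astype(np.float32);(x,y),r=cv2.minEnclosingCircle(k)
                print(e,c[i].round(),st[i,4],"carrier mm",round(x,1),round(y,1),"r",round(r,1),"z",np.median(z[l==i]).round(4))
E
python3 -c "
from h import *
pots()
go(*W(.07,0),.13,6.8)"
```

```text
side [345. 251.] 158 carrier mm -3.7 83.9 r 22.3 z 0.0416
side [377. 300.] 205 carrier mm -2.2 -84.7 r 22.5 z 0.0418
side [297. 440.] 396 carrier mm -290.3 -305.9 r 21.3 z 0.0366
top [380. 214.] 165 carrier mm -0.5 -84.1 r 21.2 z 0.0422
top [487. 314.] 178 carrier mm -289.0 -307.3 r 21.4 z 0.0362
to [6.325e-01 6.000e-03 1.300e-01 6.800e+00] dx dy dz [6.72 8.54 4.25] yaw -0.001 | rot [178.9  -1.1   6.8] j6 -9.0 t 21.9
```

Emit:
send_rows --targets '[{"dx": 6.7, "dy": 8.5, "dz": 2.5, "yaw": 0}, {"dx": 6.7, "dy": 8.5, "dz": 2.5, "yaw": 0}, {"dx": 6.7, "dy": 8.5, "dz": 2.5, "yaw": 0}, {"dx": 6.7, "dy": 8.5, "dz": 2.5, "yaw": 0}, {"dx": 6.7, "dy": 8.5, "dz": 2.5, "yaw": 0}]' --jaw 0.5

```text
time_s: 22.4
position: [0.6306, 0.0073, 0.1463]
tool_rot: [179.0, -1.0, 6.8]
ft_force: [0.4, 0.5, -0.1]
grip_width: 0.0444
```

```bash
python3 -c "
from h import *
pots()
go(*W(.07,0),.069,6.8)"
```

```text
side [345. 251.] 162 carrier mm -3.1 81.9 r 22.2 z 0.0417
side [377. 300.] 206 carrier mm -3.0 -83.6 r 22.1 z 0.0418
side [297. 440.] 386 carrier mm -289.8 -306.3 r 21.2 z 0.0367
top [382. 215.] 131 carrier mm -1.0 -84.6 r 20.5 z 0.0418
top [487. 314.] 180 carrier mm -289.2 -307.1 r 21.3 z 0.0367
to [6.325e-01 6.000e-03 6.900e-02 6.800e+00] dx dy dz [0.01 0.07 7.82] yaw 0.0 | rot [179.   -1.1   6.8] j6 -16.0 t 22.5
```

Emit:
send_rows --targets '[{"dx": 0, "dy": 0.07, "dz": 3, "yaw": 0}, {"dx": 0, "dy": 0.07, "dz": 6, "yaw": 0}, {"dx": 0, "dy": 0.07, "dz": 7.8, "yaw": 0}, {"dx": 0, "dy": 0.07, "dz": 7.8, "yaw": 0}]'

```text
time_s: 22.9
position: [0.6294, 0.0077, 0.0664]
tool_rot: [179.1, -0.8, 6.9]
ft_force: [0.1, -0.5, -0.3]
grip_width: 0.044
```

Emit:
send_rows --targets '[{"dx": 0, "dy": 0, "dz": 0, "yaw": 0}, {"dx": 0, "dy": 0, "dz": 0, "yaw": 0}, {"dx": 0, "dy": 0, "dz": 0, "yaw": 0}, {"dx": 0, "dy": 0, "dz": 0, "yaw": 0}, {"dx": 0, "dy": 0, "dz": 0, "yaw": 0}]' --jaw 0 --force 30

```text
time_s: 23.4
position: [0.6313, 0.008, 0.0681]
tool_rot: [179.1, -1.0, 6.9]
ft_force: [4.0, 3.1, -0.4]
grip_width: 0.0136
```

```bash
python3 -c "
from h import *
s=state();print(car(s['position']),s['ft_force'],s['grip_width']);go(*W(0,0),.069,6.8)"
```

```text
[0.06899701 0.00218324 0.06805031] [ 4.03925286  3.13343215 -0.37692866] 0.013629797031807927
to [ 5.63e-01 -2.30e-03  6.90e-02  6.80e+00] dx dy dz [-6.9   0.21 -0.21] yaw 0.002 | rot [179.1  -1.    6.9] j6 -16.0 t 23.4
```

Emit:
send_rows --targets '[{"dx": -1.0, "dy": 0, "dz": -0.02, "yaw": 0}, {"dx": -2.5, "dy": 0, "dz": -0.04, "yaw": 0}, {"dx": -4.0, "dy": 0, "dz": -0.07, "yaw": 0}, {"dx": -5.3, "dy": 0, "dz": -0.09, "yaw": 0}, {"dx": -6.3, "dy": 0, "dz": -0.1, "yaw": 0}]'

```text
time_s: 23.9
position: [0.5687, 0.0006, 0.0681]
tool_rot: [179.1, -1.1, 6.9]
ft_force: [5.2, 2.1, -7.7]
grip_width: 0.0138
```

Emit:
send_rows --targets '[{"dx": -0.6, "dy": 0, "dz": 0, "yaw": 0}, {"dx": -1.0, "dy": 0, "dz": 0, "yaw": 0}, {"dx": -1.3, "dy": 0, "dz": 0, "yaw": 0}, {"dx": -1.3, "dy": 0, "dz": 0, "yaw": 0}]'

```text
time_s: 24.3
position: [0.5653, 0.0001, 0.0683]
tool_rot: [179.0, -2.4, 6.8]
ft_force: [47.1, 9.3, -44.7]
grip_width: 0.0145
```

```bash
python3 -c "
from h import *
s=state();print(car(s['position']),s['ft_force'],s['grip_width'])"
```

```text
[0.00261646 0.00213866 0.06832337] [ 47.08593064   9.29610935 -44.66438261] 0.014507171411654037
```

Emit:
send_rows --targets '[{"dx": 0.3, "dy": 0, "dz": 0.1, "yaw": 0}, {"dx": 0.5, "dy": 0, "dz": 0.1, "yaw": 0}, {"dx": 0.5, "dy": 0, "dz": 0.1, "yaw": 0}]'

```text
time_s: 24.6
position: [0.5706, 0.0008, 0.0681]
tool_rot: [179.0, -2.4, 6.8]
ft_force: [2.2, 2.4, 1.2]
grip_width: 0.0139
```

```bash
python3 -c "
from h import *
d=look('side','s12');s=state();print(car(s['position']),s['ft_force'],s['tool_rot'])
q=car(cloud(d));z=q[...,2];
for lo,hi in((-.1,-.03),(.03,.1)):
  e=[]
  for y0 in np.arange(lo,hi,.01):
    k=q[(abs(z-.058)<.003)&(q[...,1]>y0)&(q[...,1]<y0+.01)&(abs(q[...,0])<.1)]
    if len(k)>4:e.append((k[:,0].min()+k[:,0].max())/2);w=np.ptp(k[:,0])
  print(np.round(e,4),w)
u=pix(d,[[*W(0,0),.06]])[0].astype(int)
a=d['pixels'][u[1]-80:u[1]+70,u[0]-100:u[0]+100];cv2.imwrite('pics/s12c.png',cv2.resize(a,None,fx=4,fy=4,interpolation=2))"
```

```text
[0.00790828 0.00218757 0.06809902] [1.60882246 3.01839723 1.44595498] [179.01186941  -2.45460681   6.77979163]
[0.0053 0.0048 0.0044 0.0043 0.004  0.0042 0.0038 0.0038] 0.029601783907769255
[-0.0082 -0.0081 -0.0074 -0.0073 -0.0055] 0.008098951810961583
```

View pics/s12c.png

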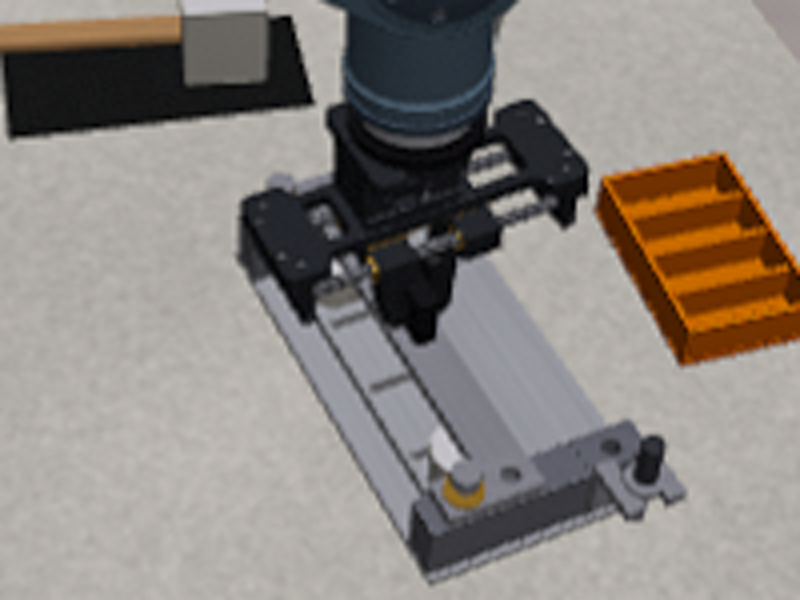

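The bar is nearly closed; my back-off dragged it about 5 mm open. I'll push it to the stop again and release it there.

Emit:
send_rows --targets '[{"dx": -0.2, "dy": 0, "dz": 0, "yaw": 0}, {"dx": -0.4, "dy": 0, "dz": 0, "yaw": 0}, {"dx": -0.55, "dy": 0, "dz": 0, "yaw": 0}, {"dx": -0.65, "dy": 0, "dz": 0, "yaw": 0}, {"dx": -0.7, "dy": 0, "dz": 0, "yaw": 0}]'

```text
time_s: 25.15
position: [0.5656, 0.0002, 0.0681]
tool_rot: [179.0, -2.8, 6.7]
ft_force: [13.0, 3.8, -9.7]
grip_width: 0.0143
```

```bash
python3 -c "
from h import *
s=state();print(car(s['position']),s['ft_force'],s['grip_width'],s['tool_rot'])"
```

```text
[0.00290963 0.00218247 0.06814448] [12.96018584  3.80459709 -9.74943855] 0.014337913861058598 [179.00002756  -2.77679377   6.74268389]
```

Emit:
send_rows --targets '[{"dx": -0.2, "dy": 0, "dz": 0, "yaw": 0}, {"dx": -0.3, "dy": 0, "dz": 0, "yaw": 0}, {"dx": -0.3, "dy": 0, "dz": 0, "yaw": 0}]'

```text
time_s: 25.45
position: [0.5657, 0.0002, 0.0682]
tool_rot: [179.0, -3.2, 6.7]
ft_force: [18.4, 5.6, -15.9]
grip_width: 0.014
```

```bash
python3 -c "
from h import *
s=state();print(car(s['position']),s['ft_force'],s['grip_width'],s['tool_rot'])"
```

```text
[0.00296077 0.00218014 0.06817756] [ 18.40439526   5.57488236 -15.93728588] 0.013967030367448785 [178.98674435  -3.23113203   6.69385308]
```

Emit:
send_rows --targets '[{"dx": 0, "dy": 0, "dz": 0, "yaw": 0}, {"dx": 0, "dy": 0, "dz": 0, "yaw": 0}, {"dx": 0, "dy": 0, "dz": 0, "yaw": 0}, {"dx": 0, "dy": 0, "dz": 0, "yaw": 0}]' --jaw 0.5

```text
time_s: 25.85
position: [0.5654, -0.0, 0.0683]
tool_rot: [179.0, -3.2, 6.7]
ft_force: [-0.5, -0.3, -0.2]
grip_width: 0.0433
```

Emit:
send_rows --targets '[{"dx": 0, "dy": 0, "dz": -3, "yaw": 0}, {"dx": 0, "dy": 0, "dz": -7, "yaw": 0}, {"dx": 0, "dy": 0, "dz": -12, "yaw": 0}, {"dx": 0, "dy": 0, "dz": -14, "yaw": 0}]'

```text
time_s: 26.25
position: [0.5591, 0.0011, 0.2132]
tool_rot: [178.8, -3.6, 6.7]
ft_force: [0.8, -0.5, 0.6]
grip_width: 0.0441
```

```bash
python3 -c "
from h import *
d=look('side','s13');q=car(cloud(d));z=q[...,2]
e=[]
for y0 in np.arange(-.1,.1,.01):
    k=q[(abs(z-.058)<.003)&(q[...,1]>y0)&(q[...,1]<y0+.01)&(abs(q[...,0])<.1)]
    if len(k)>4 and np.ptp(k[:,0])>.025:e.append((k[:,0].min()+k[:,0].max())/2)
print('bar x side cam (closed -> about -0.0014):',np.round(e,4))
s=state();print(s['tool_rot'],s['qpos'].round(1))
go(.45,.2,.22,77.4)
"
```

```text
bar x side cam (closed -> about -0.0014): [-0.0013 -0.0007 -0.001  -0.0007 -0.0009 -0.0009 -0.0008 -0.0004 -0.0006
 -0.0017 -0.0014 -0.0005 -0.001  -0.001  -0.0003]
[178.78412269  -3.75200718   6.70365838] [-12.1   7.1  98.7   0.1  70.3 -18.8]
to [ 0.45  0.2   0.22 77.4 ] dx dy dz [ -8.56 -21.03  -1.48] yaw -1.234 | rot [178.8  -3.8   6.7] j6 -19.0 t 26.3
```

Bar closed against its stop (69.5 mm travel measured, 18 N held without motion). Now the mallet.

```bash
python3 -c "
from h import *
go(.5279,.3123,.2,77.6)
d=look('top','t14');P=cloud(d);z=P[...,2]
m=(abs(z-.073)<.004)&(np.hypot(P[...,0]-.5445,P[...,1]-.3097)<.05);k=(P[m][:,:2]*1000).astype(np.float32);print(len(k),cv2.minAreaRect(k))"
```

```text
to [ 0.5279  0.3123  0.2    77.6   ] dx dy dz [  0.34 -31.32   0.89] yaw -1.237 | rot [178.8  -3.8   6.7] j6 -19.0 t 26.3
293 ((544.4843139648438, 309.4976806640625), (39.9041748046875, 59.78712844848633), 78.36187744140625)
```

Emit:
send_rows --targets '[{"dx": 0.3, "dy": -31.3, "dz": 0.9, "yaw": -1.237}, {"dx": 0.3, "dy": -31.3, "dz": 0.9, "yaw": -1.237}, {"dx": 0.3, "dy": -31.3, "dz": 0.9, "yaw": -1.237}, {"dx": 0.3, "dy": -31.3, "dz": 0.9, "yaw": -1.237}, {"dx": 0.3, "dy": -31.3, "dz": 0.9, "yaw": -1.237}]' --jaw 0.9

```text
time_s: 26.85
position: [0.5315, 0.2517, 0.1974]
tool_rot: [176.8, -1.6, 50.0]
ft_force: [0.8, -0.6, -0.1]
grip_width: 0.0788
```

```bash
python3 -c "
from h import *
go(.5279,.3123,.16,77.6)"
```

```text
to [ 0.5279  0.3123  0.16   77.6   ] dx dy dz [ 4.31 -4.38  3.63] yaw -0.482 | rot [176.8  -1.6  50. ] j6 -35.0 t 26.85
```

Emit:
send_rows --targets '[{"dx": 4.3, "dy": -4.4, "dz": 3.6, "yaw": -0.482}, {"dx": 4.3, "dy": -4.4, "dz": 3.6, "yaw": -0.482}, {"dx": 4.3, "dy": -4.4, "dz": 3.6, "yaw": -0.482}, {"dx": 4.3, "dy": -4.4, "dz": 3.6, "yaw": -0.482}, {"dx": 4.3, "dy": -4.4, "dz": 3.6, "yaw": -0.482}]'

```text
time_s: 27.35
position: [0.5265, 0.3122, 0.158]
tool_rot: [176.6, 0.2, 77.6]
ft_force: [-0.1, -0.3, -0.2]
grip_width: 0.0798
```

```bash
python3 -c "
from h import *
d=look('side','s15');go(.5279,.3123,.03,77.6);print(rot(state()['tool_rot'])[:,2])
u=pix(d,[[.53,.31,.07]])[0].astype(int)
a=d['pixels'][u[1]-90:u[1]+50,u[0]-100:u[0]+100];cv2.imwrite('pics/s15c.png',cv2.resize(a,None,fx=4,fy=4,interpolation=2))"
```

```text
to [5.279e-01 3.123e-01 3.000e-02 7.760e+01] dx dy dz [ 0.08 -0.66 12.83] yaw -0.002 | rot [1.766e+02 1.000e-01 7.750e+01] j6 -56.0 t 27.4
[ 0.05722357 -0.01532756 -0.99824372]
```

View pics/s15c.png

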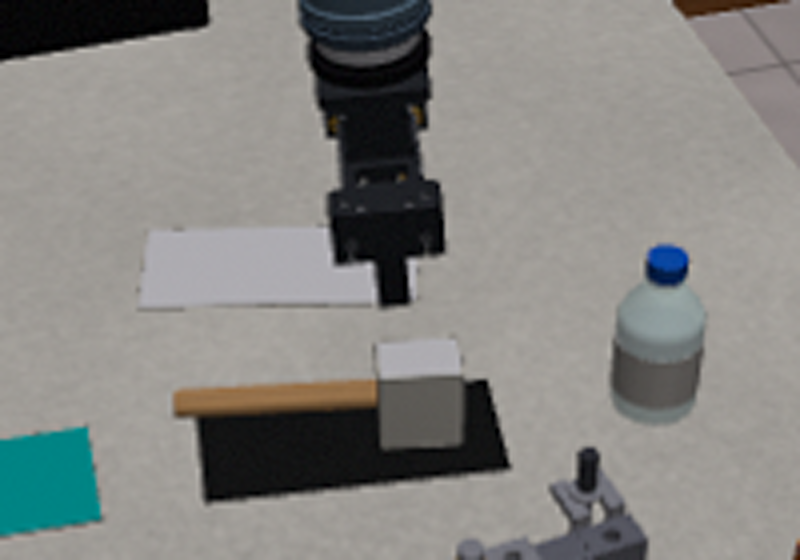

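The gripper (390,290) is above the mallet head (418,400); the left pin is parked (588,470) and the bottle is untouched. I'll descend.

Emit:
send_rows --targets '[{"dx": 0.1, "dy": -0.2, "dz": 4, "yaw": 0}, {"dx": 0.1, "dy": -0.45, "dz": 8.5, "yaw": 0}, {"dx": 0.1, "dy": -0.65, "dz": 12, "yaw": 0}, {"dx": 0.1, "dy": -0.65, "dz": 12.8, "yaw": 0}, {"dx": 0.1, "dy": -0.65, "dz": 12.8, "yaw": 0}]'

```text
time_s: 27.9
position: [0.5269, 0.3117, 0.0288]
tool_rot: [176.8, 0.3, 77.4]
ft_force: [-0.8, 0.3, -0.0]
grip_width: 0.0793
```

Emit:
send_rows --targets '[{"dx": 0, "dy": 0, "dz": 0, "yaw": 0}, {"dx": 0, "dy": 0, "dz": 0, "yaw": 0}, {"dx": 0, "dy": 0, "dz": 0, "yaw": 0}, {"dx": 0, "dy": 0, "dz": 0, "yaw": 0}, {"dx": 0, "dy": 0, "dz": 0, "yaw": 0}]' --jaw 0.2 --force 50

```text
time_s: 28.4
position: [0.5276, 0.3124, 0.0298]
tool_rot: [176.7, 0.2, 77.4]
ft_force: [0.6, 3.7, 1.1]
grip_width: 0.0414
```

```bash
python3 -c "
from h import *
s=state();print(s['position'],s['ft_force'],s['grip_width'],s['tool_rot'])"
```

```text
[0.52760794 0.31237016 0.02982374] [0.61009844 3.7082097  1.13500005] 0.04139605192278305 [1.76684370e+02 1.52419187e-01 7.74325615e+01]
```

Emit:
send_rows --targets '[{"dx": 0, "dy": 0, "dz": 0, "yaw": 0}, {"dx": 0, "dy": 0.1, "dz": -2, "yaw": 0}, {"dx": 0, "dy": 0.35, "dz": -6, "yaw": 0}, {"dx": 0, "dy": 0.55, "dz": -10, "yaw": 0}, {"dx": 0, "dy": 0.7, "dz": -12, "yaw": 0}]'

```text
time_s: 28.9
position: [0.5286, 0.313, 0.1531]
tool_rot: [176.5, 0.1, 77.4]
ft_force: [1.0, -0.4, -4.5]
grip_width: 0.0399
```

```bash
python3 -c "
from h import *
s=state();print(s['position'],s['ft_force'],s['grip_width'],s['tool_rot'])
d=look('side','s16');P=cloud(d);b=d['pixels'].astype(int)
print('peg',W(-.03,.122),W(-.03,-.122))
go(*W(-.03,.122),.15,77.4)"
```

```text
[0.52858456 0.3130117  0.15305247] [ 0.98426027 -0.42948581 -4.53803159] 0.039930676871879955 [1.76538263e+02 6.57977030e-02 7.74384547e+01]
peg [0.51876575 0.11528967] [ 0.54765632 -0.12699391]
to [ 0.5188  0.1153  0.15   77.4   ] dx dy dz [-19.6    3.17   0.76] yaw 0.001 | rot [ 1.763e+02 -1.000e-01  7.740e+01] j6 -56.0 t 28.95
```

Emit:
send_rows --targets '[{"dx": -19.6, "dy": 3.2, "dz": 0.5, "yaw": 0}, {"dx": -19.6, "dy": 3.2, "dz": 0.5, "yaw": 0}, {"dx": -19.6, "dy": 3.2, "dz": 0.5, "yaw": 0}, {"dx": -19.6, "dy": 3.2, "dz": 0.5, "yaw": 0}, {"dx": -19.6, "dy": 3.2, "dz": 0.5, "yaw": 0}]'

```text
time_s: 29.45
position: [0.5176, 0.11, 0.1509]
tool_rot: [176.5, 0.1, 77.1]
ft_force: [0.0, -0.1, -3.8]
grip_width: 0.0397
```

```bash
python3 -c "
from h import *
get_image('top');d=look('side','s17');print(state()['grip_width'],state()['ft_force'])
go(*W(-.03,.122),.112,77.4)
u=pix(d,[[*W(-.03,.122),.09]])[0].astype(int)
a=d['pixels'][u[1]-60:u[1]+60,u[0]-100:u[0]+60];cv2.imwrite('pics/s17c.png',cv2.resize(a,None,fx=5,fy=5,interpolation=2))"
```

```text
0.03928998050148534 [-0.03331225  0.6380998  -4.33135111]
to [ 0.5188  0.1153  0.112  77.4   ] dx dy dz [ 0.15 -0.19  3.92] yaw -0.002 | rot [176.5  -0.   77.3] j6 -77.0 t 29.55
```

View pics/s17c.png

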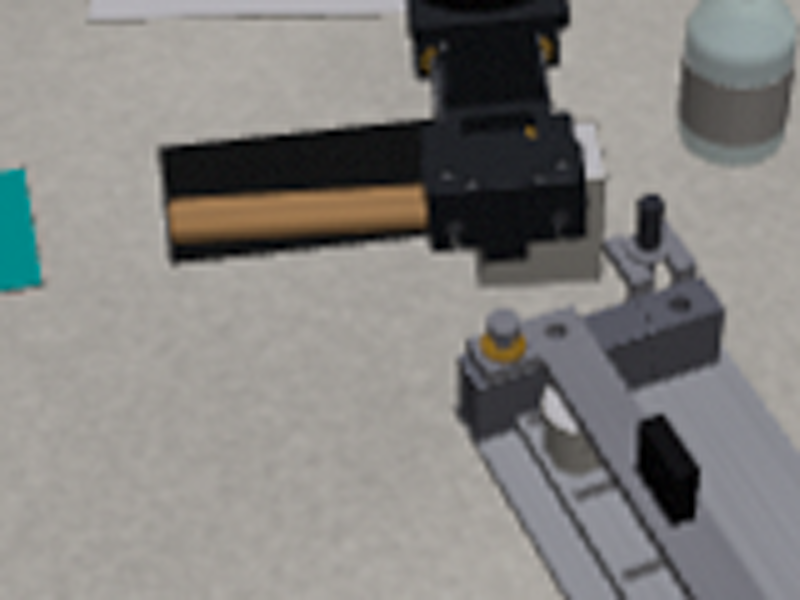

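The mallet is held level; the left peg (502,330) is below it. I'll lower onto it.

Emit:
send_rows --targets '[{"dx": 0.15, "dy": -0.1, "dz": 2, "yaw": 0}, {"dx": 0.15, "dy": -0.2, "dz": 3.9, "yaw": 0}, {"dx": 0.15, "dy": -0.2, "dz": 3.9, "yaw": 0}, {"dx": 0.15, "dy": -0.2, "dz": 3.9, "yaw": 0}]'

```text
time_s: 29.95
position: [0.5179, 0.1164, 0.1115]
tool_rot: [176.6, -0.0, 77.4]
ft_force: [0.5, 0.4, -4.7]
grip_width: 0.0393
```

```bash
python3 -c "
from h import *
get_image('top');go(*W(-.03,.122),.093,77.4);print(state()['ft_force'])"
```

```text
to [ 0.5188  0.1153  0.093  77.4   ] dx dy dz [-0.09 -0.1   1.94] yaw -0.001 | rot [176.5  -0.   77.3] j6 -77.0 t 30.0
[-0.27174883  0.15790379 -4.72554754]
```

Emit:
send_rows --targets '[{"dx": -0.05, "dy": -0.05, "dz": 0.5, "yaw": 0}, {"dx": -0.08, "dy": -0.08, "dz": 0.9, "yaw": 0}, {"dx": -0.08, "dy": -0.1, "dz": 1.3, "yaw": 0}, {"dx": -0.08, "dy": -0.1, "dz": 1.7, "yaw": 0}, {"dx": -0.08, "dy": -0.1, "dz": 1.9, "yaw": 0}]'

```text
time_s: 30.5
position: [0.5192, 0.1159, 0.0939]
tool_rot: [176.4, -0.1, 77.3]
ft_force: [-2.1, 4.0, 6.1]
grip_width: 0.0396
```

Emit:
send_rows --targets '[{"dx": 0, "dy": 0, "dz": 0.15, "yaw": 0}, {"dx": 0, "dy": 0, "dz": 0.25, "yaw": 0}, {"dx": 0, "dy": 0, "dz": 0.25, "yaw": 0}]'

```text
time_s: 30.8
position: [0.5201, 0.116, 0.0926]
tool_rot: [176.4, -0.1, 77.3]
ft_force: [-4.1, 2.9, 10.3]
grip_width: 0.0397
```

Emit:
send_rows --targets '[{"dx": 0, "dy": 0, "dz": 0.15, "yaw": 0}, {"dx": 0, "dy": 0, "dz": 0.25, "yaw": 0}, {"dx": 0, "dy": 0, "dz": 0.25, "yaw": 0}]'

```text
time_s: 31.1
position: [0.5222, 0.1162, 0.0925]
tool_rot: [176.1, -0.2, 77.3]
ft_force: [-4.4, 2.6, 16.3]
grip_width: 0.0395
```

Stopped against about 21 N: the left peg is down. I'll lift and check.

Emit:
send_rows --targets '[{"dx": 0, "dy": 0.05, "dz": -1, "yaw": 0}, {"dx": 0, "dy": 0.2, "dz": -3.5, "yaw": 0}, {"dx": 0, "dy": 0.4, "dz": -6, "yaw": 0}, {"dx": 0, "dy": 0.4, "dz": -6, "yaw": 0}]'

```text
time_s: 31.5
position: [0.5244, 0.1157, 0.1557]
tool_rot: [175.8, -0.2, 77.3]
ft_force: [1.0, 0.1, -3.3]
grip_width: 0.0396
```

```bash
cat >> h.py <<'E'
def pegs():
    d=look("side","tmp_p");q=car(cloud(d));z=q[...,2]
    for y in(.122,-.122):
        k=q[(np.hypot(q[...,0]+.031,q[...,1]-y)<.007)&(z>.055)&(z<.085)];print("peg",y,len(k),np.percentile(k[:,2],[10,50,90]).round(4) if len(k) else "")
    return d
E
python3 -c "
from h import *
pegs();go(*W(-.03,-.122),.15,77.4)"
```

```text
peg 0.122 22 [0.0585 0.0637 0.0672]
peg -0.122 46 [0.0592 0.0759 0.0785]
to [ 0.5477 -0.127   0.15   77.4   ] dx dy dz [-23.14   7.67   0.82] yaw -0.001 | rot [175.9  -0.2  77.3] j6 -77.0 t 31.55
```

Emit:
send_rows --targets '[{"dx": -23.1, "dy": 7.7, "dz": 0.8, "yaw": 0}, {"dx": -23.1, "dy": 7.7, "dz": 0.8, "yaw": 0}, {"dx": -23.1, "dy": 7.7, "dz": 0.8, "yaw": 0}, {"dx": -23.1, "dy": 7.7, "dz": 0.8, "yaw": 0}, {"dx": -23.1, "dy": 7.7, "dz": 0.8, "yaw": 0}]'

```text
time_s: 32.05
position: [0.5466, -0.1287, 0.1479]
tool_rot: [176.1, -0.2, 77.3]
ft_force: [0.4, -0.4, -5.0]
grip_width: 0.0396
```

```bash
python3 -c "
from h import *
d=pegs();go(*W(-.03,-.122),.112,77.4)
"
```

```text
peg 0.122 24 [0.0571 0.0638 0.067 ]
peg -0.122 50 [0.0597 0.075  0.0791]
to [ 0.5477 -0.127   0.112  77.4   ] dx dy dz [ 0.82 -0.45  3.62] yaw -0.005 | rot [175.9   0.   77.1] j6 -104.0 t 32.1
```

Emit:
send_rows --targets '[{"dx": 0.5, "dy": -0.3, "dz": 1, "yaw": 0}, {"dx": 0.6, "dy": -0.4, "dz": 3, "yaw": 0}, {"dx": 0.6, "dy": -0.4, "dz": 3.6, "yaw": 0}, {"dx": 0.6, "dy": -0.4, "dz": 3.6, "yaw": 0}]'

```text
time_s: 32.5
position: [0.5457, -0.1274, 0.1094]
tool_rot: [176.3, -0.0, 77.2]
ft_force: [0.3, -0.4, -4.6]
grip_width: 0.0397
```

```bash
python3 -c "
from h import *
get_image('top');get_image('top');go(*W(-.03,-.122),.093,77.4);print(state()['ft_force'])"
```

```text
to [ 0.5477 -0.127   0.093  77.4   ] dx dy dz [ 0.13 -0.14  1.88] yaw -0.004 | rot [176.    0.   77.2] j6 -103.0 t 32.6
[-0.72112915  0.07945397 -3.46212914]
```

Emit:
send_rows --targets '[{"dx": 0.1, "dy": -0.1, "dz": 0.5, "yaw": 0}, {"dx": 0.1, "dy": -0.1, "dz": 0.9, "yaw": 0}, {"dx": 0.1, "dy": -0.14, "dz": 1.3, "yaw": 0}, {"dx": 0.1, "dy": -0.14, "dz": 1.7, "yaw": 0}, {"dx": 0.1, "dy": -0.14, "dz": 2.0, "yaw": 0}]'

```text
time_s: 33.1
position: [0.548, -0.127, 0.0923]
tool_rot: [176.0, -0.0, 77.2]
ft_force: [-7.1, 5.7, 26.6]
grip_width: 0.0393
```

Emit:
send_rows --targets '[{"dx": 0, "dy": 0, "dz": 0.15, "yaw": 0}, {"dx": 0, "dy": 0, "dz": 0.25, "yaw": 0}, {"dx": 0, "dy": 0, "dz": 0.25, "yaw": 0}]'

```text
time_s: 33.4
position: [0.5497, -0.1268, 0.0924]
tool_rot: [175.8, -0.0, 77.2]
ft_force: [-5.7, 5.9, 18.3]
grip_width: 0.0396
```

Emit:
send_rows --targets '[{"dx": 0, "dy": 0.05, "dz": -1, "yaw": 0}, {"dx": 0, "dy": 0.2, "dz": -3.5, "yaw": 0}, {"dx": 0, "dy": 0.4, "dz": -6.5, "yaw": 0}, {"dx": 0, "dy": 0.4, "dz": -6.5, "yaw": 0}]'

```text
time_s: 33.8
position: [0.5517, -0.1282, 0.1616]
tool_rot: [175.3, 0.1, 77.2]
ft_force: [1.0, -1.0, -3.4]
grip_width: 0.0399
```

```bash
python3 -c "
from h import *
pegs();go(.5276,.3124,.16,77.4)"
```

```text
peg 0.122 24 [0.0571 0.0631 0.0671]
peg -0.122 32 [0.0581 0.0646 0.067 ]
to [ 0.5276  0.3124  0.16   77.4   ] dx dy dz [ 42.4  -11.94  -1.05] yaw -0.004 | rot [175.5   0.   77.2] j6 -103.0 t 33.85
```

Both pegs read 66–67 mm, which is down. Now I return the mallet.

Emit:
send_rows --targets '[{"dx": 42.4, "dy": -11.9, "dz": -1, "yaw": 0}, {"dx": 42.4, "dy": -11.9, "dz": -1, "yaw": 0}, {"dx": 42.4, "dy": -11.9, "dz": -1, "yaw": 0}, {"dx": 42.4, "dy": -11.9, "dz": -1, "yaw": 0}, {"dx": 42.4, "dy": -11.9, "dz": -1, "yaw": 0}]'

```text
time_s: 34.35
position: [0.5354, 0.1246, 0.1563]
tool_rot: [175.7, 0.1, 77.2]
ft_force: [1.1, 0.1, -3.8]
grip_width: 0.0396
```

```bash
python3 -c "
from h import *
go(.5276,.3124,.16,77.4)"
```

```text
to [ 0.5276  0.3124  0.16   77.4   ] dx dy dz [18.13 -4.89 -0.77] yaw -0.004 | rot [1.757e+02 1.000e-01 7.720e+01] j6 -75.0 t 34.35
```

Emit:
send_rows --targets '[{"dx": 18.1, "dy": -4.9, "dz": -0.7, "yaw": 0}, {"dx": 18.1, "dy": -4.9, "dz": -0.7, "yaw": 0}, {"dx": 18.1, "dy": -4.9, "dz": -0.7, "yaw": 0}, {"dx": 18.1, "dy": -4.9, "dz": -0.7, "yaw": 0}, {"dx": 18.1, "dy": -4.9, "dz": -0.7, "yaw": 0}]'

```text
time_s: 34.85
position: [0.5254, 0.3164, 0.1567]
tool_rot: [175.8, 0.1, 77.4]
ft_force: [-0.1, -1.0, -4.4]
grip_width: 0.0398
```

```bash
python3 -c "
from h import *
get_image('top');go(.5276,.3124,.045,77.4)"
```

```text
to [5.276e-01 3.124e-01 4.500e-02 7.740e+01] dx dy dz [-0.06 -0.59 11.13] yaw -0.0 | rot [175.8   0.2  77.4] j6 -55.0 t 34.9
```

Emit:
send_rows --targets '[{"dx": -0.1, "dy": -0.2, "dz": 3, "yaw": 0}, {"dx": -0.1, "dy": -0.4, "dz": 7, "yaw": 0}, {"dx": -0.1, "dy": -0.55, "dz": 10, "yaw": 0}, {"dx": -0.1, "dy": -0.6, "dz": 11.1, "yaw": 0}, {"dx": -0.1, "dy": -0.6, "dz": 11.1, "yaw": 0}]'

```text
time_s: 35.4
position: [0.5258, 0.3102, 0.0425]
tool_rot: [176.1, 0.4, 77.3]
ft_force: [-0.1, -0.8, -4.1]
grip_width: 0.0394
```

```bash
python3 -c "
from h import *
get_image('top');go(.5276,.3124,.031,77.4);print(state()['ft_force'])"
```

```text
to [5.276e-01 3.124e-01 3.100e-02 7.740e+01] dx dy dz [ 0.14 -0.1   1.36] yaw -0.001 | rot [175.9   0.2  77.3] j6 -55.0 t 35.45
[ 0.38896279  0.3429974  -4.60045412]
```

Emit:
send_rows --targets '[{"dx": 0.1, "dy": -0.1, "dz": 0.5, "yaw": 0}, {"dx": 0.1, "dy": -0.1, "dz": 1.0, "yaw": 0}, {"dx": 0.1, "dy": -0.1, "dz": 1.3, "yaw": 0}, {"dx": 0.1, "dy": -0.1, "dz": 1.4, "yaw": 0}, {"dx": 0.1, "dy": -0.1, "dz": 1.4, "yaw": 0}]'

```text
time_s: 35.95
position: [0.5275, 0.3121, 0.0307]
tool_rot: [175.9, 0.2, 77.3]
ft_force: [-0.4, 0.6, -4.7]
grip_width: 0.0395
```

Emit:
send_rows --targets '[{"dx": 0, "dy": 0, "dz": 0.05, "yaw": 0}, {"dx": 0, "dy": 0, "dz": 0.1, "yaw": 0}]'

```text
time_s: 36.15
position: [0.5277, 0.3122, 0.03]
tool_rot: [175.9, 0.2, 77.3]
ft_force: [-0.2, 0.1, -0.9]
grip_width: 0.0395
```

Emit:
send_rows --targets '[{"dx": 0, "dy": 0, "dz": 0.02, "yaw": 0}, {"dx": 0, "dy": 0, "dz": 0.02, "yaw": 0}, {"dx": 0, "dy": 0, "dz": 0.02, "yaw": 0}, {"dx": 0, "dy": 0, "dz": 0.02, "yaw": 0}, {"dx": 0, "dy": 0, "dz": 0.02, "yaw": 0}]' --jaw 0.85

```text
time_s: 36.65
position: [0.528, 0.3122, 0.03]
tool_rot: [175.9, 0.2, 77.3]
ft_force: [-0.2, -0.1, -0.6]
grip_width: 0.0744
```

Emit:
send_rows --targets '[{"dx": 0, "dy": 0.2, "dz": -3, "yaw": 0}, {"dx": 0, "dy": 0.45, "dz": -7, "yaw": 0}, {"dx": 0, "dy": 0.8, "dz": -12, "yaw": 0}, {"dx": 0, "dy": 1.1, "dz": -17, "yaw": 0}, {"dx": 0, "dy": 1.1, "dz": -17, "yaw": 0}]'

```text
time_s: 37.15
position: [0.5311, 0.315, 0.2094]
tool_rot: [175.2, -0.2, 77.4]
ft_force: [0.0, 0.1, -0.5]
grip_width: 0.0749
```

Emit:
send_rows --targets '[{"dx": 0, "dy": 20, "dz": 0, "yaw": 0}, {"dx": 0, "dy": 20, "dz": 0, "yaw": 0}, {"dx": 0, "dy": 20, "dz": 0, "yaw": 0}, {"dx": 0, "dy": 20, "dz": 0, "yaw": 0}, {"dx": 0, "dy": 20, "dz": 0, "yaw": 0}]'

```text
time_s: 37.65
position: [0.7301, 0.2682, 0.2246]
tool_rot: [175.1, -0.2, 77.1]
ft_force: [-0.1, 0.0, -0.8]
grip_width: 0.0752
```

```bash
python3 -c "
from h import *
d=pegs();P=cloud(d);z=P[...,2];q=car(P)
m=(abs(z-.073)<.004)&(np.hypot(P[...,0]-.543,P[...,1]-.309)<.05);print(m.sum(),cv2.minAreaRect((P[m][:,:2]*1000).astype(np.float32)) if m.sum() else '')
slices(d,.07,.156,.062,.098,st=.01);slices(d,.07,-.156,.062,.098,st=.01)
e=[]
for y0 in np.arange(-.1,.1,.02):
    k=q[(abs(z-.058)<.003)&(q[...,1]>y0)&(q[...,1]<y0+.02)&(abs(q[...,0])<.1)]
    if len(k)>4:e.append((k[:,0].min()+k[:,0].max())/2)
print(np.round(e,4),state()['position'])
cv2.imwrite('pics/end.png',d['pixels'])"
```

```text
peg 0.122 20 [0.0593 0.0637 0.0658]
peg -0.122 32 [0.0584 0.0642 0.0672]
200 ((541.45556640625, 306.7782897949219), (42.67315673828125, 59.405364990234375), 78.30268096923828)
0.062 21 [0.0653 0.1514 0.0659] [0.0164 0.0205 0.008 ]
0.072 14 [0.0641 0.1515 0.0773] [0.0116 0.0095 0.0077]
0.082 19 [0.0655 0.1532 0.089 ] [0.0147 0.0161 0.0094]
0.092 12 [0.0677 0.1524 0.0945] [0.01   0.0125 0.0024]
0.062 34 [ 0.0651 -0.1594  0.0642] [0.0198 0.0205 0.0096]
0.072 16 [ 0.066  -0.159   0.0776] [0.0102 0.0106 0.0089]
0.082 25 [ 0.0682 -0.1596  0.0894] [0.0142 0.0134 0.009 ]
0.092 18 [ 0.0677 -0.1566  0.0945] [0.0114 0.0138 0.0047]
[ 0.0046  0.0042  0.004   0.0042  0.0042 -0.0062 -0.0028  0.0037  0.0037
  0.0038] [0.72812585 0.2691392  0.22437764]
```

View pics/end.png

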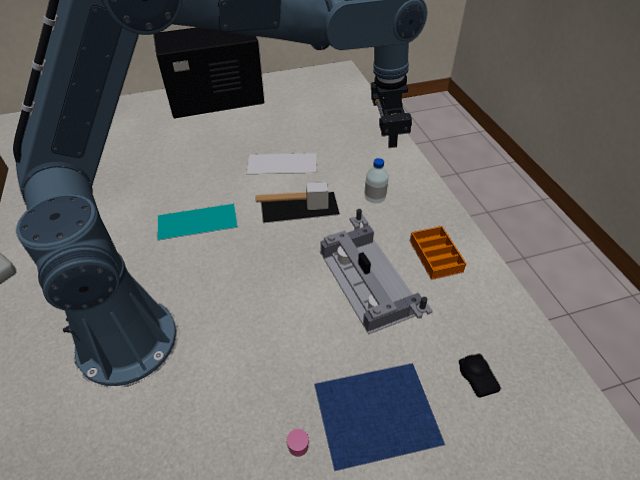

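The end view shows everything in place: the mallet (317,195) on the black mat, both pins parked (359,215)/(423,302), and the bottle, tray and mouse untouched. But the bar measures about 5 mm short of closed: the tilted mallet presses dragged it back. I'll push it home by the tab from behind with the jaws shut.

```bash
python3 -c "
from h import *
go(*W(.055,0),.2,96.8);print(state()['qpos'].round(0))"
```

```text
to [6.176e-01 4.200e-03 2.000e-01 9.680e+01] dx dy dz [-28.29  -5.08   1.92] yaw -0.342 | rot [175.2  -0.2  77.2] j6 -65.0 t 37.7
[ 12.  34.  63.  -2.  79. -65.]
```

Emit:
send_rows --targets '[{"dx": -28.3, "dy": -5.1, "dz": 1.5, "yaw": -0.342}, {"dx": -28.3, "dy": -5.1, "dz": 1.5, "yaw": -0.342}, {"dx": -28.3, "dy": -5.1, "dz": 1.5, "yaw": -0.342}, {"dx": -28.3, "dy": -5.1, "dz": 1.5, "yaw": -0.342}, {"dx": -28.3, "dy": -5.1, "dz": 1.5, "yaw": -0.342}]' --jaw 0 --force 10

```text
time_s: 38.2
position: [0.6293, 0.04, 0.2067]
tool_rot: [175.4, 1.4, 96.8]
ft_force: [1.0, 0.0, -0.4]
grip_width: 0.0367
```

```bash
python3 -c "
from h import *
go(*W(.055,0),.14,96.8)"
```

```text
to [6.176e-01 4.200e-03 1.400e-01 9.680e+01] dx dy dz [-3.25 -2.12  6.6 ] yaw -0.0 | rot [175.4   1.4  96.8] j6 -104.0 t 38.2
```

Emit:
send_rows --targets '[{"dx": -3.25, "dy": -2.1, "dz": 3, "yaw": 0}, {"dx": -3.25, "dy": -2.1, "dz": 6.6, "yaw": 0}, {"dx": -3.25, "dy": -2.1, "dz": 6.6, "yaw": 0}, {"dx": -3.25, "dy": -2.1, "dz": 6.6, "yaw": 0}]'

```text
time_s: 38.6
position: [0.6168, 0.0053, 0.14]
tool_rot: [175.5, 1.4, 96.8]
ft_force: [1.2, 0.8, 1.0]
grip_width: 0.0049
```

```bash
python3 -c "
from h import *
d=pegs();q=car(cloud(d));z=q[...,2]
for y0 in (-.09,-.06,-.04,.04,.06,.08):
    k=q[(abs(z-.058)<.003)&(q[...,1]>y0)&(q[...,1]<y0+.01)&(abs(q[...,0])<.1)]
    if len(k)>4:print(((k[:,0].min()+k[:,0].max())/2).round(4),np.ptp(k[:,0]).round(4))
go(*W(.055,0),.078,96.8);print(state()['grip_width'])"
```

```text
peg 0.122 22 [0.0581 0.0632 0.0663]
peg -0.122 33 [0.0571 0.0635 0.067 ]
0.0044 0.0311
0.0038 0.0312
0.0043 0.0307
0.0011 0.0222
0.0033 0.0302
0.0035 0.0296
to [6.176e-01 4.200e-03 7.800e-02 9.680e+01] dx dy dz [ 0.05 -0.58  6.31] yaw 0.001 | rot [175.3   1.4  96.9] j6 -107.0 t 38.65
0.0013920050931706073
```

Confirmed: the bar is at about 5 mm from closed. I'll lower behind the tab.

Emit:
send_rows --targets '[{"dx": 0, "dy": -0.2, "dz": 2.5, "yaw": 0}, {"dx": 0, "dy": -0.5, "dz": 5.0, "yaw": 0}, {"dx": 0, "dy": -0.6, "dz": 6.3, "yaw": 0}, {"dx": 0, "dy": -0.6, "dz": 6.3, "yaw": 0}]'

```text
time_s: 39.05
position: [0.6169, 0.0048, 0.0775]
tool_rot: [175.4, 1.4, 96.9]
ft_force: [0.2, 0.2, 0.3]
grip_width: 0.0007
```

```bash
python3 -c "
from h import *
get_image('top');go(*W(.026,0),.078,96.8);print(car(state()['position']),state()['ft_force'])"
```

```text
to [5.888e-01 8.000e-04 7.800e-02 9.680e+01] dx dy dz [-0.01 -2.91 -0.17] yaw 0.002 | rot [175.3   1.4  96.9] j6 -108.0 t 39.1
[0.0551836  0.00019511 0.07870349] [0.55725509 0.04158591 0.33831386]
```

Emit:
send_rows --targets '[{"dx": 0, "dy": -1.5, "dz": -0.1, "yaw": 0}, {"dx": 0, "dy": -2.7, "dz": -0.2, "yaw": 0}, {"dx": 0, "dy": -3.1, "dz": -0.2, "yaw": 0}, {"dx": 0, "dy": -3.3, "dz": -0.2, "yaw": 0}, {"dx": 0, "dy": -3.5, "dz": -0.2, "yaw": 0}]'

```text
time_s: 39.6
position: [0.5858, 0.0005, 0.0802]
tool_rot: [175.0, 1.4, 96.9]
ft_force: [4.2, 3.9, 1.4]
grip_width: 0.0007
```

```bash
python3 -c "
from h import *
s=state();print(car(s['position']),s['ft_force'],s['tool_rot'])"
```

```text
[0.02299239 0.0001173  0.08024484] [4.22502728 3.87759823 1.44464888] [174.98185705   1.44236406  96.91705448]
```

Emit:
send_rows --targets '[{"dx": 0, "dy": -0.2, "dz": 0, "yaw": 0}, {"dx": 0, "dy": -0.4, "dz": 0, "yaw": 0}, {"dx": 0, "dy": -0.55, "dz": 0, "yaw": 0}, {"dx": 0, "dy": -0.7, "dz": 0, "yaw": 0}, {"dx": 0, "dy": -0.7, "dz": 0, "yaw": 0}]'

```text
time_s: 40.1
position: [0.5838, 0.0001, 0.0819]
tool_rot: [174.3, 1.5, 96.9]
ft_force: [16.3, 5.7, -7.5]
grip_width: 0.0001
```

```bash
python3 -c "
from h import *
s=state();print(car(s['position']),s['ft_force'],s['tool_rot'])"
```

```text
[ 0.02095981 -0.00013069  0.08189752] [16.3231351   5.72085624 -7.5242094 ] [174.33864667   1.4997863   96.86016102]
```

```bash
python3 -c "
from h import *
for n in('side','top'):
  d=look(n,'b_'+n);q=car(cloud(d));z=q[...,2];e=[]
  for y0 in np.arange(-.1,.1,.01):
    k=q[(abs(z-.058)<.003)&(q[...,1]>y0)&(q[...,1]<y0+.01)&(abs(q[...,0])<.1)]
    if len(k)>4 and .026<np.ptp(k[:,0])<.033:e.append((k[:,0].min()+k[:,0].max())/2)
  print(n,np.round(e,4))
s=state();print(car(s['position']),s['ft_force'])"
```

```text
side [-0.0008 -0.0006 -0.001  -0.0009 -0.0011 -0.0004 -0.0004 -0.002  -0.0003
 -0.0015 -0.0033 -0.0011 -0.0008 -0.0008 -0.0014 -0.0006]
top [0.0017]
[ 0.02096016 -0.00011472  0.08190191] [16.34889385  5.55336094 -6.6774    ]
```

The bar is back at the same stop reading (-0.9 mm in the side camera) under 17 N. I'll retreat backwards, then up.

Emit:
send_rows --targets '[{"dx": 0, "dy": 1.0, "dz": 0, "yaw": 0}, {"dx": 0, "dy": 3.0, "dz": 0, "yaw": 0}, {"dx": 0, "dy": 3.0, "dz": -1, "yaw": 0}, {"dx": 0, "dy": 3.0, "dz": -5, "yaw": 0}, {"dx": 0, "dy": 3.0, "dz": -9, "yaw": 0}]'

```text
time_s: 40.7
position: [0.6025, 0.005, 0.1745]
tool_rot: [174.6, 1.5, 96.9]
ft_force: [0.3, -0.1, 0.0]
grip_width: 0.0004
```

Emit:
send_rows --targets '[{"dx": 0, "dy": 0, "dz": -5, "yaw": 0}, {"dx": 0, "dy": 0, "dz": -10, "yaw": 0}, {"dx": 0, "dy": 0, "dz": -10, "yaw": 0}, {"dx": 0, "dy": 0, "dz": -10, "yaw": 0}]'

```text
time_s: 41.1
position: [0.5929, 0.0062, 0.2763]
tool_rot: [174.4, 1.5, 96.9]
ft_force: [-0.1, -0.4, -0.6]
grip_width: 0.0004
```

```bash
python3 -c "
from h import *
d=pegs();q=car(cloud(d));z=q[...,2];e=[]
for y0 in np.arange(-.1,.1,.01):
    k=q[(abs(z-.058)<.003)&(q[...,1]>y0)&(q[...,1]<y0+.01)&(abs(q[...,0])<.1)]
    if len(k)>4 and .026<np.ptp(k[:,0])<.033:e.append((k[:,0].min()+k[:,0].max())/2)
print('bar',np.round(e,4))
P=cloud(d);zz=P[...,2];m=(abs(zz-.073)<.004)&(np.hypot(P[...,0]-.543,P[...,1]-.309)<.05);print(m.sum(),cv2.minAreaRect((P[m][:,:2]*1000).astype(np.float32)),np.median(zz[m]))
for y in(.084,-.084):
  k=q[(abs(z-.042)<.003)&(abs(q[...,0])<.03)&(abs(q[...,1]-y)<.024)];print('pot',y,len(k),np.median(k,0).round(4))
s=state();print(s['position'],s['ft_force'],s['time_s'])
u=pix(d,[[*W(0.02,0.03),.06]])[0].astype(int)
a=d['pixels'][u[1]-95:u[1]+65,u[0]-100:u[0]+100];cv2.imwrite('pics/fin.png',cv2.resize(a,None,fx=3.7,fy=3.7,interpolation=2))"
```

```text
peg 0.122 22 [0.0599 0.0646 0.0673]
peg -0.122 28 [0.0643 0.0656 0.067 ]
bar [-0.0012 -0.0004 -0.0014 -0.001  -0.0004 -0.0008 -0.0005 -0.0016 -0.0007
 -0.001  -0.0006 -0.0016 -0.0012 -0.0016 -0.0005]
197 ((541.47119140625, 305.930908203125), (44.50345230102539, 59.131622314453125), 78.45415496826172) 0.07200970982676869
pot 0.084 36 [-0.0177  0.0818  0.0419]
pot -0.084 42 [-0.0178 -0.0837  0.0413]
[0.59200597 0.00633812 0.27408721] [-1.1383325   0.52377742 -0.79435709] 41.15
```

View pics/fin.png

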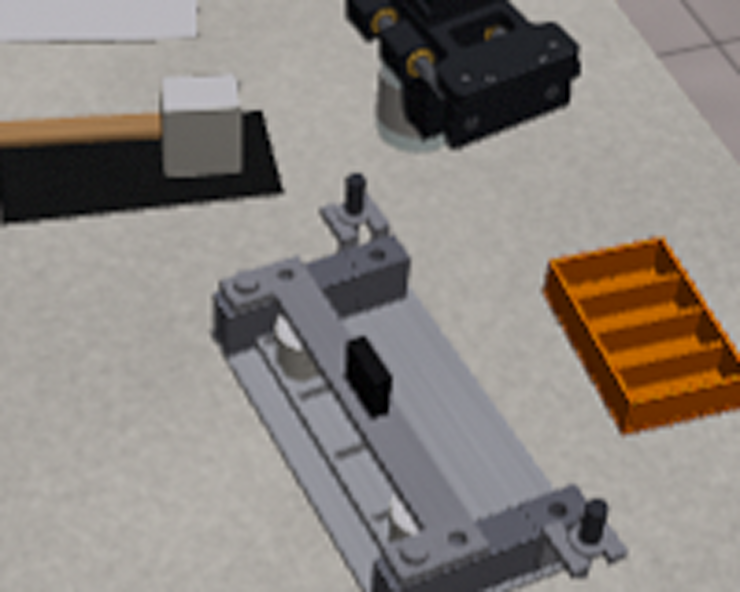

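The bar lies over both pots (295,350)/(400,515). Both pegs are down with no yellow showing (245,285)/(415,550), both pins are parked, and the mallet stands on its mat.

```bash
python3 -c "
from h import *
print(manip.hand_in())"
```

```text
the job is handed in; nothing more can be done
None
```

The job is handed in with everything in place, but there was one slip: the bar moved while I was knocking the pegs, and I had to close it again afterwards.

**What I did:** I drew both locking pins and parked them upright in their notches. The two white pots, the only ones present, went into the two outer bays. I slid the bar to its stop by the tab, knocked both pegs down with the mallet, and stood the mallet back on the black mat. The clock read about 41 s at hand-in.

**Last checks:**

| Item | Reading |
|---|---|
| Bar | back at its stop; the first closing measured 69.5 mm of travel, and re-closing gave the same reading under about 17 N |
| Peg tops | about 66–67 mm, fully down |
| Pins | upright in both notches |
| Pots | seated, tops about 42 mm |
| Mallet | upright on its mat, within 3 mm of where it started |
| Bottle, mouse, tray, pink pot | not touched |

**The slip:** the gripper had tilted a few degrees, so pressing the pegs dragged the bar about 5 mm back from its stop. The order was therefore not perfectly clean:
- **Left peg:** went down as the bar began to creep.
- **Right peg:** went down with the bar about 3 mm open.
- **Fix:** I pushed the bar home again by the tab after the mallet was back on its mat. The pegs stayed down.

The two cameras disagreed by 2–3 mm throughout, so I averaged them or used relative moves.

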